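Fetch the blue jar from behind the bottles for the colour carousel

ROBOT

A 6-joint arm with a two-finger parallel gripper is mounted at the origin on the work surface. World frame = base frame: x ahead of the robot, y to its left, z up, the work surface at z = 0. Lengths are in m, angles in rad, forces in N, time in s.
With the tool pointing down it reaches from about 0.35 to 0.775 m from the base axis. Payload 5.5 kg.
Tool frame: the origin (TCP) lies on the centre line of the jaws, within the pads' length; the fingertips stand 11 mm ahead of it and the grasp point (between the pads) lies 8 mm behind it (env.nose_length is the distance from the TCP to the fingertips, in m); x points along the fingers, z is the direction in which the jaws open and shut, and the axes are right-handed (so a half turn about x gives the same grasp; the last joint's range is limited). The gripper opens to 85 mm and grips with 20 to 120 N. Pads are 22 mm wide; open, the fingers measure 114 mm over their backs; the gripper's body (76 mm by 85 mm) begins 54 mm behind the grasp point. The pads swing forward as they close: fully open they stand 13 mm farther back than shut.
Start: joints at [1.015, 0.313, 0.046, 1.304, 0, 1.431], TCP at [0.232, 0.526, 0.242] pointing down, gripper open.
Joint ranges: [-2.76, 2.76], [-0.86, 1.69], [-1.03, 1.26], [-2.2, 2.34], [-1.47, 1.5], [-3.14, 3.14]. Speed limits (rad/s): [2.57, 2.57, 3.14, 3.14, 3.14, 3.14].

INTERFACE

Orientations are given as a unit quaternion [w, x, y, z].
In Python, from workcell import env gives the robot as it stands. The module is installed in compiled form; this text tells all that it offers.
- The arm moves only by the tool step_arm, never from a script. Its argument "moves" is a list that holds one entry, the list of rows, each a list of 7 numbers: the turn, a rotation vector about the tool's x, y, z in rad, then the shift along the tool's x, y, z in m, then the opening, from 0 (shut) to 1 (fully open). In form: [[[rx, ry, rz, tx, ty, tz, grip], ...]]. A call has 1 to 12 rows; each row is the pose to reach, as a shift and turn from the pose measured when the call began, along the tool's axes at that moment; what a row does not reach only later rows make up. A row lasts 1/10 s, in which the tool goes at most 50 mm and 8.59 degrees, less where a joint would pass 70% of its speed; a pose out of reach is approached as far as the arm can. A call with a gripper value outside its range is refused whole. The fingers move at their own pace and stop on an object; "force" is the grip in N (left out, the last holds). Time passes only in rows, so rows that repeat a pose let the fingers close. It gives the time, the measured TCP pose, the force and the opening at its end, in the units of the state.
- env.get_state(): the state, without advancing time (a new reading comes with each control period).
- env.read_camera(name): name is "scene" or "side" or "wrist"; returns (picture, depth): 420x560x3 uint8, red, green, blue; 420x560 float32, m along the optical axis (not along the pixel's ray), 0 where there is no reading.
- env.get_calibration(name): a dict with "mtx" (3x3 intrinsics, pixels), "distortion" ([k1, k2, p1, p2, k3] as OpenCV has them; the pictures are not rectified), "camera_from_world" (4x4, takes a point from world to camera coordinates); the wrist camera has in their place "T_tool_cam" (4x4, takes a point from camera to tool coordinates, whose origin is the TCP and whose axes are the tool frame's). Camera axes: x right, y down, z forward; pixel columns grow to the right and rows downward; lengths in m; the calibration is good to about 2 mm. A picture is of the moment at which its call begins: read the wrist's pose just before it. get_calibration takes no time and is no camera call.
- env.hand_in(): hands the job in, once; it reports no verdict.
Trained networks look in the newest picture that a camera, given by its name, has taken for a name from the list of things; names that differ only in an ending like _2 or _b are one class to them, and where a whole thing is asked for, a point or a joint stands for the part that bears it (a point fixed in the world has none). Each returns a list of dicts, best first, with "confidence" (0 to 1); they miss things now and then, are a little off and sometimes report something else, mostly with a low value. They report only what shows in the picture. A call takes as long as a camera call.
- env.boxes_of(camera, thing): "uv" ([column, row] in pixels, amid what is visible of it).
- env.silhouettes(camera, thing): "mask" (420x560 bool, what is visible of it) and "uv" ([column, row] in pixels, amid what is visible of it).
The state is a dict: "clock": time; "joint_pos": joint angles; "qvel": joint speeds; "tau": joint torques, N m; "tcp_pos": TCP position; "orientation": TCP orientation; "wrist_force": force on the tool from outside, world axes, zero at the start; "ft_torque": the same for the moment, N m; "finger_gap": finger opening in m.
Only numpy, scipy, OpenCV 4.12 (cv2) and the standard library are available. Lean on these libraries where they do the work, as an engineer would, in place of code of your own. Each camera call takes 0.05 s, during which the arm holds its last target.

TASK

The painter's colour carousel lacks its blue jar, which stands in the wooden colour tray boxed in by three tall bottles. First clear the red, yellow and green bottles out, standing all three in the black side tray, and then fetch the low blue jar and stand it centred on the blue spot of the carousel, without turning the carousel. Only then put the bottles back in the colour tray, each standing in the middle of the swatch tile of its own colour; never let a bottle or the jar tip over.

Things in the scene. Friction and masses are not known exactly. Their poses are not given: they have to be found in the camera images.
- bottle_red: Tall red bottle with a white label band, loose, about 0.3 kg, 130 mm tall: round body 52 mm across up to 84 mm height, shoulder to 94 mm, then a straight red cap 32 mm across from 94 to 130 mm (easy to grip from above). Origin: centre of its underside, z up. Its turn about z does not matter. Starts in the colour tray beside the blue jar, not always on the tile of its own colour.
- bottle_yellow: Tall yellow bottle with a white label band, loose, about 0.3 kg, 130 mm tall: round body 52 mm across up to 84 mm height, shoulder to 94 mm, then a straight yellow cap 32 mm across from 94 to 130 mm (easy to grip from above). Origin: centre of its underside, z up. Its turn about z does not matter. Starts in the colour tray beside the blue jar, not always on the tile of its own colour.
- bottle_green: Tall green bottle with a white label band, loose, about 0.3 kg, 130 mm tall: round body 52 mm across up to 84 mm height, shoulder to 94 mm, then a straight green cap 32 mm across from 94 to 130 mm (easy to grip from above). Origin: centre of its underside, z up. Its turn about z does not matter. Starts in the colour tray beside the blue jar, not always on the tile of its own colour.
- jar_blue: Low round blue jar with blue lid and white label, loose, about 0.2 kg: 56 mm across, 55 mm tall (the lid, its top 16 mm, 54 mm across). Origin: centre of its underside, z up. Starts in the middle of the colour tray's far row, with a tall bottle 62 mm away (between centres) on its left, its right and the robot's side, leaving gaps of 8 mm.
- swatch_red: Glazed red swatch tile, 60 x 60 x 5 mm, fixed on the colour tray's floor: the red bottle's home. Only its corners show while a bottle stands on it. Origin: centre of its underside, 5 mm above the table; top face 5 mm higher; x, y along its sides. The colour tray is wooden, 142 x 204 mm, with a lip 16 mm above the table; its places are 62 mm apart.
- swatch_yellow: Glazed yellow swatch tile, 60 x 60 x 5 mm, fixed on the colour tray's floor: the yellow bottle's home. Only its corners show while a bottle stands on it. Origin: centre of its underside, 5 mm above the table; top face 5 mm higher; x, y along its sides. The tray's far row holds bottle, blue jar, bottle; its near row small pot, bottle, small pot.
- swatch_green: Glazed green swatch tile, 60 x 60 x 5 mm, fixed on the colour tray's floor: the green bottle's home. Only its corners show while a bottle stands on it. Origin: centre of its underside, 5 mm above the table; top face 5 mm higher; x, y along its sides. The two small pots in the tray (white and grey, 42 mm across, 40 mm tall, loose) are its other stock.
- side_tray: Black plastic tray with a ribbed floor, empty, fixed: outside 250 mm along its own x by 112 mm along its y, inside 242 x 104 mm, floor 4 mm thick, lip 14 mm above the table. Origin: centre of its underside, on the table; z up. The three bottles fit in a row along its x, for example 75 mm apart.
- blue_spot: Flat blue spot, 66 mm across, on the wooden carousel disc, 80 mm from its axis. Origin: its centre, on the disc's upper face, 34 mm above the table; x points away from the axis, z up. Lazy susan 250 mm across, centre knob 36 mm wide and 40 mm high. At 90, 180, 270 degrees from the spot stand loose white, brown and black jars, same size as the blue one.
- carousel (a joint): Turn of the carousel's disc about its upright axis, radians, counter-clockwise from above positive, 0 at the start. Ball bearing, turns freely: a sideways push of about 0.25 N at the blue spot starts it; it does not spring back.

How it is judged:
By the outcome, as a careful person would: the job done as asked, in the order asked, and still so for the second after the job is handed in, with the robot touching nothing.
It also fails if it takes over 144 s, if anything falls off the work surface, if the arm or the gripper's body presses on something with over 40 N, if the wrist force passes 120 N, or if a joint passes its speed limit or range.

## Working session

There is one attempt and no reset: what is moved stays moved. The work goes in short steps, Python scripts to look and compute and a tool call to move; the robot and the scene stay as the last step left them, time stands still between calls to the robot, and variables do not carry over. Pictures are saved under pics/ and viewed, and the job is handed in when it is done.

Besides the shell and the picture viewer there is one more tool, called as name(argument=value, ...) on one line, values as JSON. step_arm: Moves the arm, as the interface text tells. Its arguments: {"type":"object","properties":{"moves":{"type":"array","items":{"type":"array","items":{"type":"array","items":{"type":"number"}}}},"force":{"type":"number"}},"required":["moves"]}

```bash
ls; mkdir -p pics
python3 - <<'E'
from workcell import env
import cv2, numpy as np
np.set_printoptions(precision=4,suppress=True)
s=env.get_state(); print(s)
for c in ["scene","side","wrist"]:
    im,d=env.read_camera(c); cv2.imwrite(f"pics/{c}0.png",im[:,:,::-1]); print(c,env.get_calibration(c)); np.save(f"pics/{c}0.npy",d)
print(env.nose_length)
E
```

```text
pics
{'clock': 0.0, 'joint_pos': array([1.0154, 0.314 , 0.045 , 1.3036, 0.    , 1.4312]), 'qvel': array([-0.0014,  0.0006, -0.0007,  0.0005,  0.0003, -0.0007]), 'tau': array([ -0.0025, -48.0624,  29.8537,   0.0193,  -0.0001,  -0.    ]), 'tcp_pos': array([0.232 , 0.5256, 0.2414]), 'orientation': array([ 0.5918, -0.3863,  0.593 ,  0.3858]), 'wrist_force': array([0.0068, 0.4099, 0.1525]), 'ft_torque': array([-0.0378,  0.0839, -0.0322]), 'finger_gap': 0.08549411441260876}
scene {'mtx': array([[537.6828,   0.    , 272.2467],
       [  0.    , 537.6828, 209.4435],
       [  0.    ,   0.    ,   1.    ]]), 'distortion': array([-0.2131,  0.    ,  0.    ,  0.    ,  0.    ]), 'camera_from_world': array([[ 0.666 ,  0.7459, -0.0104, -0.356 ],
       [ 0.5976, -0.5418, -0.5911, -0.2651],
       [-0.4465,  0.3874, -0.8065,  1.6545],
       [ 0.    ,  0.    ,  0.    ,  1.    ]])}
side {'mtx': array([[534.5354,   0.    , 288.4023],
       [  0.    , 534.5354, 214.244 ],
       [  0.    ,   0.    ,   1.    ]]), 'distortion': array([-0.0857,  0.    ,  0.    ,  0.    ,  0.    ]), 'camera_from_world': array([[ 0.9938, -0.1107,  0.0078, -0.5141],
       [-0.0657, -0.6437, -0.7624,  0.0802],
       [ 0.0894,  0.7572, -0.647 ,  1.1131],
       [ 0.    ,  0.    ,  0.    ,  1.    ]])}
wrist {'mtx': array([[315.4943,   0.    , 280.5582],
       [  0.    , 315.4943, 213.6794],
       [  0.    ,   0.    ,   1.    ]]), 'distortion': array([0.0212, 0.    , 0.    , 0.    , 0.    ]), 'T_tool_cam': array([[-0.0007, -0.2925,  0.9563, -0.131 ],
       [-0.0004, -0.9563, -0.2925,  0.0746],
       [ 1.    , -0.0006,  0.0006, -0.0003],
       [ 0.    ,  0.    ,  0.    ,  1.    ]])}
0.011
```

View pics/scene0.png

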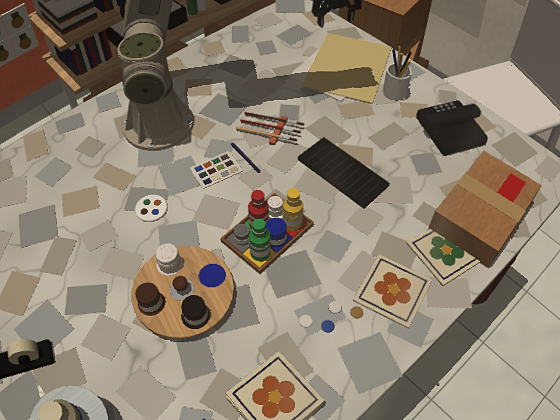

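View pics/side0.png

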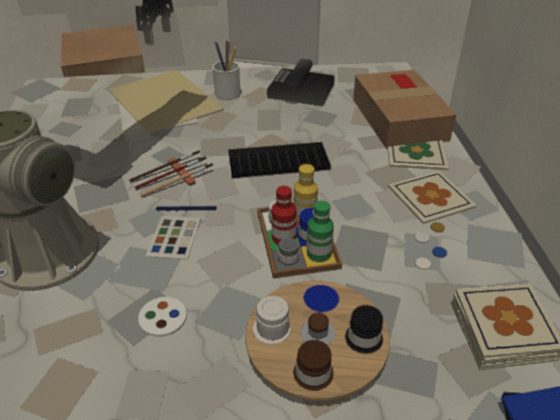

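View pics/wrist0.png

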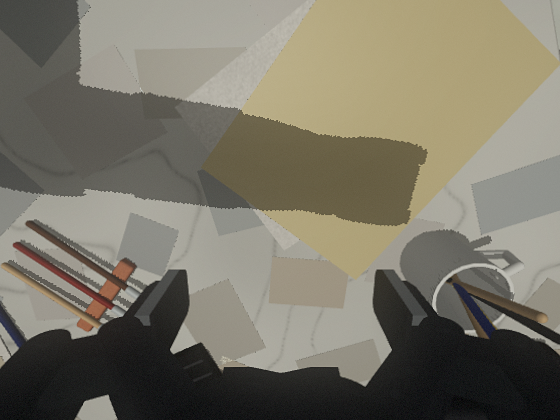

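The scene camera shows the colour tray near (267,232): red bottle on the robot's side, yellow left, green right, jar in the middle. The black tray is near (343,171), and the carousel spot near (212,274). The tile corners suggest the bottles' colours are permuted. Next I'll measure these.

```bash
cat > h.py <<'E'
from workcell import env
import cv2, numpy as np
from scipy.spatial.transform import Rotation as R
np.set_printoptions(precision=4,suppress=True)
def tcp(s=None):
    s=s or env.get_state(); q=s['orientation']; T=np.eye(4)
    T[:3,:3]=R.from_quat([q[1],q[2],q[3],q[0]]).as_matrix(); T[:3,3]=s['tcp_pos']; return T
def look(cam):
    T=tcp(); im,d=env.read_camera(cam); c=env.get_calibration(cam)
    W=(T@c['T_tool_cam']) if cam=='wrist' else np.linalg.inv(c['camera_from_world'])
    return dict(im=im,d=d,K=c['mtx'],D=c['distortion'],W=W)
def rays(v,uv):
    uv=np.asarray(uv,float).reshape(-1,1,2)
    n=cv2.undistortPoints(uv,v['K'],v['D']).reshape(-1,2)
    return np.c_[n,np.ones(len(n))]
def cloud(v,mask):
    r,c=np.nonzero(mask&(v['d']>0)); p=rays(v,np.c_[c,r])*v['d'][r,c][:,None]
    return p@v['W'][:3,:3].T+v['W'][:3,3], np.c_[c,r]
def plane(v,uv,z):
    r=rays(v,uv)@v['W'][:3,:3].T; o=v['W'][:3,3]
    return o+r*((z-o[2])/r[:,2])[:,None]
def proj(v,P):
    Wi=np.linalg.inv(v['W']); r,_=cv2.Rodrigues(Wi[:3,:3])
    return cv2.projectPoints(np.asarray(P,float).reshape(-1,1,3),r,Wi[:3,3],v['K'],v['D'])[0].reshape(-1,2)
def save(v,n): cv2.imwrite(n,v['im'][:,:,::-1])
def circ(P):
    from scipy.optimize import least_squares
    m=P[:,:2].mean(0)
    return least_squares(lambda x:np.hypot(*(P[:,:2]-x[:2]).T)-x[2],[*m,.02],loss='soft_l1',f_scale=.002).x
E
cat > a.py <<'E'
from h import *
import pickle
names="bottle_red bottle_yellow bottle_green jar_blue swatch_red swatch_yellow swatch_green side_tray blue_spot carousel".split()
out={}
for cam in ["scene","side"]:
    v=look(cam); out[cam]=dict(v=v)
    for n in names:
        r=env.silhouettes(cam,n)
        out[cam][n]=r
        for k in r[:2]:
            P,uv=cloud(v,k['mask']); 
            print(cam,n,round(k['confidence'],2),k['uv'],k['mask'].sum(), P.mean(0) if len(P) else '', 'z',np.percentile(P[:,2],[2,50,98]) if len(P) else '')
pickle.dump(out,open('a.pkl','wb'))
E
python3 a.py
```

```text
scene bottle_red 0.64 [256.9, 204.5] 560 [ 0.5098 -0.0243  0.1004] z [0.0017 0.0986 0.1427]
scene bottle_yellow 0.73 [292.6, 211.8] 675 [0.569 0.04  0.089] z [0.0189 0.0938 0.1424]
scene bottle_green 0.74 [258.2, 242.5] 698 [ 0.5825 -0.0832  0.0862] z [0.0184 0.0921 0.1419]
scene jar_blue 0.97 [277.8, 231.2] 465 [ 0.5735 -0.0178  0.0545] z [0.0124 0.0631 0.0694]
scene swatch_red 0.72 [258.5, 208.4] 539 [ 0.5114 -0.026   0.1026] z [0.0404 0.0991 0.1426]
scene swatch_red 0.54 [297.0, 230.7] 129 [0.5828 0.0397 0.0109] z [0.0045 0.0105 0.0193]
scene swatch_yellow 0.69 [300.5, 229.2] 111 [0.582  0.0468 0.0101] z [0.0046 0.0101 0.0159]
scene swatch_yellow 0.6 [255.9, 259.5] 165 [ 0.5778 -0.0891  0.0099] z [0.0042 0.0097 0.015 ]
scene side_tray 0.74 [342.9, 176.3] 2866 [0.5244 0.282  0.0059] z [-0.0008  0.0052  0.0164]
scene blue_spot 0.66 [211.6, 275.7] 491 [ 0.5529 -0.2127  0.0352] z [0.0307 0.0351 0.0402]
scene carousel 0.63 [186.7, 290.9] 5621 [ 0.5466 -0.287   0.0359] z [0.0295 0.0348 0.0717]
side bottle_red 0.67 [284.5, 213.4] 1213 [ 0.5021 -0.0331  0.0848] z [0.0124 0.0873 0.1417]
si
[... 206 characters left out ...]
9.3, 233.0] 1334 [ 0.5685 -0.0895  0.0814] z [0.0149 0.084  0.1415]
side jar_blue 0.71 [304.5, 223.9] 338 [ 0.5477 -0.0225  0.0532] z [0.0142 0.0624 0.0931]
side jar_blue 0.29 [317.9, 295.3] 765 [ 0.5537 -0.2126  0.0354] z [0.0323 0.0354 0.0384]
side swatch_yellow 0.69 [309.2, 259.3] 209 [ 0.5614 -0.0884  0.0107] z [0.0066 0.0108 0.0163]
side swatch_green 0.45 [274.2, 242.5] 116 [ 0.4837 -0.0238  0.0109] z [0.0059 0.0106 0.0213]
side side_tray 0.81 [277.8, 157.4] 2811 [0.5192 0.2829 0.0067] z [0.0012 0.0056 0.0161]
side blue_spot 0.82 [317.0, 297.9] 759 [ 0.5533 -0.2126  0.0354] z [0.0323 0.0354 0.0383]
side carousel 0.94 [324.8, 338.6] 9835 [ 0.5316 -0.3057  0.0361] z [0.0281 0.0351 0.0733]
```

```bash
cat > b.py <<'E'
from h import *
import pickle
from scipy.optimize import least_squares
o=pickle.load(open('a.pkl','rb'))
def fitcyl(P,r):
    return least_squares(lambda x:np.hypot(*(P[:,:2]-x).T)-r,P[:,:2].mean(0),loss='soft_l1',f_scale=.002).x
for cam in ["scene","side"]:
    v=o[cam]['v']; cd=v['W'][:3,3]
    for n in ["bottle_red","bottle_yellow","bottle_green"]:
        P,_=cloud(v,o[cam][n][0]['mask'])
        top=P[P[:,2]>.137]; side=P[(P[:,2]>.108)&(P[:,2]<.132)]; body=P[(P[:,2]>.02)&(P[:,2]<.09)]
        print(cam,n,'top',len(top),np.median(top,0),'cap',len(side),fitcyl(side,.016),'body',fitcyl(body,.026))
    P,_=cloud(v,o[cam]['jar_blue'][0]['mask']); top=P[P[:,2]>.061]; print(cam,'jar',len(top),top.mean(0))
    m=o[cam]['blue_spot'][0]['mask'].astype(np.uint8); c=max(cv2.findContours(m,0,2)[0],key=cv2.contourArea)[:,0]
    P=plane(v,c,.034); print('spot',circ(P))
    P,_=cloud(v,o[cam]['blue_spot'][0]['mask']); print(P.mean(0))
    hsv=None
    m=o[cam]['carousel'][0]['mask']; P,uv=cloud(v,m); Q=P[(P[:,2]>.028)&(P[:,2]<.04)]
    # carousel centre: hull of disc contour
    c=max(cv2.findContours(m.astype(np.uint8),0,2)[0],key=cv2.contourArea)[:,0]
    Pc=plane(v,c,.034); print('car',circ(Pc))
    m=o[cam]['side_tray'][0]['mask'].astype(np.uint8); c=max(cv2.findContours(m,0,2)[0],key=cv2.contourArea)
    P=plane(v,c[:,0],.014)[:,:2]; print('tray',cv2.minAreaRect((P*1000).astype(np.float32)))
E
python3 b.py
python3 - <<'E'
import cv2
for n,(x0,x1,y0,y1) in dict(scene=(200,330,170,350),side=(220,360,140,390)).items():
    im=cv2.imread(f'pics/{n}0.png')[y0:y1,x0:x1]; cv2.imwrite(f'pics/{n}0c.png',cv2.resize(im,None,fx=3 if n=='scene' else 2.4,fy=3 if n=='scene' else 2.4,interpolation=2))
E
```

```text
scene bottle_red top 112 [ 0.5074 -0.0204  0.1405] cap 78 [ 0.5034 -0.0186] body [ 0.5032 -0.0183]
scene bottle_yellow top 105 [0.5603 0.0482 0.14  ] cap 72 [0.5578 0.0499] body [0.558  0.0496]
scene bottle_green top 93 [ 0.5731 -0.076   0.1401] cap 71 [ 0.5708 -0.0727] body [ 0.5707 -0.0735]
scene jar 278 [ 0.5659 -0.0138  0.0655]
spot [ 0.5524 -0.2124  0.0315]
[ 0.5529 -0.2127  0.0352]
car [ 0.5381 -0.2915  0.1223]
tray ((523.5878295898438, 277.4755554199219), (258.6896667480469, 122.86705017089844), 2.4934515953063965)
side bottle_red top 139 [ 0.5046 -0.0211  0.1405] cap 149 [ 0.5048 -0.0188] body [ 0.5046 -0.019 ]
side bottle_yellow top 119 [0.5585 0.0469 0.1406] cap 140 [0.5589 0.0495] body [0.5588 0.0491]
side bottle_green top 147 [ 0.5713 -0.0779  0.1404] cap 155 [ 0.5719 -0.0734] body [ 0.5717 -0.0736]
side jar 176 [ 0.5517 -0.0184  0.0676]
spot [ 0.5538 -0.2108  0.0319]
[ 0.5533 -0.2126  0.0354]
car [ 0.5334 -0.2935  0.1234]
tray ((522.1842651367188, 273.09893798828125), (253.68890380859375, 132.3435821533203), 2.8945913314819336)
```

View pics/scene0c.png

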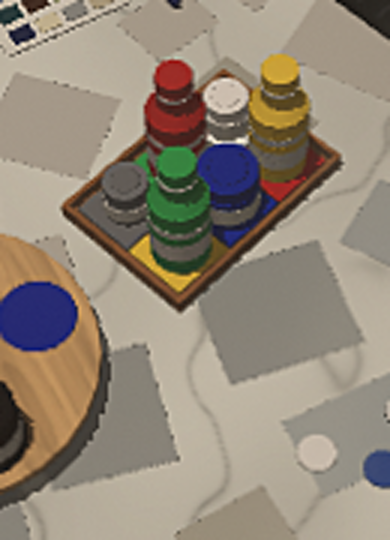

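View pics/side0c.png

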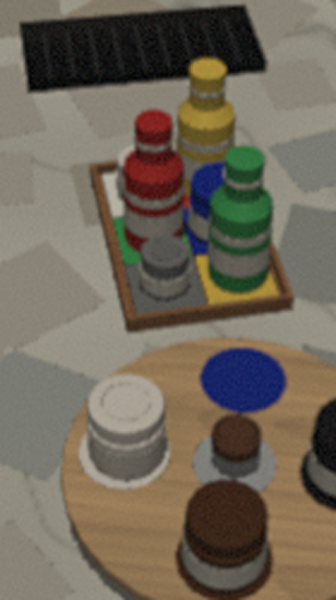

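Run:
```python
from h import *
import pickle
print(tcp())
o=pickle.load(open('a.pkl','rb'))
for cam in ["scene","side"]:
    v=o[cam]['v']; m=o[cam]['carousel'][0]['mask']; P,uv=cloud(v,np.ones_like(m))
    k=P[(P[:,2]>.068)&(P[:,2]<.082)&(np.hypot(P[:,0]-.536,P[:,1]+.292)<.035)]; print(cam,'knob',len(k),k.mean(0))
    hsv=cv2.cvtColor(v['im'],cv2.COLOR_RGB2HSV)
    # disc rim points: z in [.028,.04], wood colour, convex hull -> circle
    Q=P[(P[:,2]>.030)&(P[:,2]<.038)&(np.hypot(P[:,0]-.536,P[:,1]+.292)<.14)]
    h=cv2.convexHull((Q[:,:2]*1000).astype(np.float32))[:,0]/1000; print('disc',circ(h))
    print('minencl',cv2.minEnclosingCircle(h.astype(np.float32)))
    # side tray dark pixels
    Z=P[(P[:,0]>.36)&(P[:,0]<.69)&(P[:,1]>.18)&(P[:,1]<.38)]
    g=v['im'].max(2).astype(int)
    sel=[g[b,a]<60 for a,b in uv.astype(int)]
    D=P[sel]; D=D[(D[:,0]>.36)&(D[:,0]<.69)&(D[:,1]>.18)&(D[:,1]<.38)&(D[:,2]<.02)]
    print('tray dark',len(D),cv2.minAreaRect((D[:,:2]*1000).astype(np.float32)), np.percentile(D[:,2],[5,50,95]))
```

```text
[[ 0.0001 -0.9148  0.4039  0.2323]
 [ 0.0001  0.4039  0.9148  0.526 ]
 [-1.     -0.      0.0001  0.2423]
 [ 0.      0.      0.      1.    ]]
scene knob 159 [ 0.5363 -0.2906  0.0731]
disc [ 0.5342 -0.2903  0.1243]
minencl ((0.5338351726531982, -0.29156437516212463), 0.12596556544303894)
tray dark 2821 ((521.8631591796875, 279.1196594238281), (252.2681884765625, 117.74851989746094), 2.946765422821045) [0.0002 0.0052 0.0142]
side knob 291 [ 0.5344 -0.293   0.0736]
disc [ 0.5346 -0.2902  0.1247]
minencl ((0.5344824194908142, -0.28983089327812195), 0.1264558583498001)
tray dark 2581 ((521.9693603515625, 279.5216064453125), (246.89413452148438, 120.82255554199219), 3.095388889312744) [0.0024 0.0056 0.0146]
```

```bash
cat >> h.py <<'E'
def go(x,y,z,jaw):
    """print shift/turn in current tool axes to reach TCP xyz, tool down, jaw axis at angle jaw (deg) mod 180"""
    s=env.get_state(); T=tcp(s); cur=np.degrees(np.arctan2(T[1,2],T[0,2]))
    jaw=cur+((jaw-cur+90)%180-90); a=np.radians(jaw)
    zx=np.array([np.cos(a),np.sin(a),0]); xx=np.array([0,0,-1.]); yy=np.cross(zx,xx)
    Rt=np.c_[xx,yy,zx]; rv=R.from_matrix(T[:3,:3].T@Rt).as_rotvec(); t=T[:3,:3].T@(np.array([x,y,z])-T[:3,3])
    print('t',round(s['clock'],2),'pos',T[:3,3],'jaw',round(cur,1),'gap',round(s['finger_gap'],4),'F',s['wrist_force'],'j',s['joint_pos'])
    print('GO rot',rv.round(4),'shift',t.round(4),'dist',np.linalg.norm(t).round(3)); return rv,t
E
python3 -c "
from h import *
go(.5583,.0494,.215,93)"
```

```text
t 1.25 pos [0.2323 0.526  0.2423] jaw 66.2 gap 0.0853 F [-0.332   0.9498 -0.3917] j [ 1.0154  0.3132  0.0461  1.3036 -0.      1.4312]
GO rot [-0.4681  0.0001  0.0001] shift [ 0.0273 -0.4907 -0.3044] dist 0.578
```

step_arm(moves=[[[-0.02, 0, 0, 0, -0.015, -0.009, 1], [-0.06, 0, 0, 0, -0.05, -0.031, 1], [-0.1, 0, 0, 0, -0.092, -0.057, 1], [-0.15, 0, 0, 0, -0.135, -0.084, 1], [-0.2, 0, 0, 0, -0.178, -0.11, 1], [-0.25, 0, 0, 0, -0.22, -0.137, 1], [-0.3, 0, 0, 0, -0.264, -0.164, 1], [-0.35, 0, 0, 0, -0.307, -0.19, 1], [-0.39, 0, 0, 0.005, -0.35, -0.217, 1], [-0.43, 0, 0, 0.01, -0.392, -0.243, 1], [-0.46, 0, 0, 0.02, -0.43, -0.267, 1], [-0.468, 0, 0, 0.025, -0.46, -0.285, 1]]], force=40)

```text
clock: 2.45
tcp_pos: [0.5392, 0.0767, 0.2166]
orientation: [-0.487, 0.513, -0.487, -0.512]
wrist_force: [-0.2, 0.2, 0.3]
finger_gap: 0.0853
```

```bash
python3 -c "
from h import *
go(.5583,.0494,.215,93)
v=look('wrist'); save(v,'pics/w1.png')
for x,y in [(.5583,.0494),(.5713,-.0733),(.504,-.0187)]: print(proj(v,[[x,y,.14]]))
"
```

```text
t 2.45 pos [0.5392 0.0767 0.2166] jaw 92.9 gap 0.0853 F [-0.1918  0.2111  0.2573] j [-0.0059  0.2629 -0.0855  1.2222 -0.0003 -0.0568]
GO rot [-0.0015 -0.0003  0.0002] shift [ 0.0017 -0.0177 -0.0283] dist 0.033
[[241.3119 252.3575]]
[[ 68.7562 261.5167]]
[[138.8037 171.9342]]
```

View pics/w1.png

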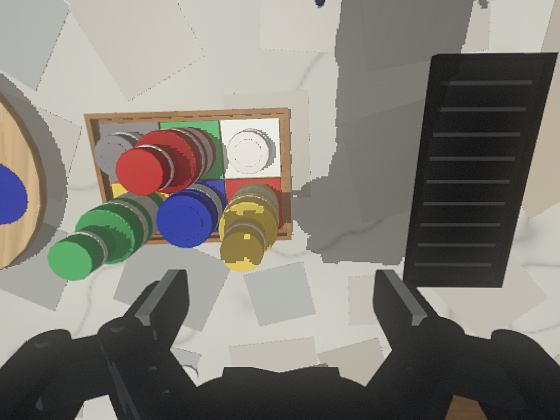

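```bash
cat > c.py <<'E'
from h import *
import sys
def caps(v,cam='wrist',names=("red","yellow","green"),zt=.14):
    for n in names:
        r=env.silhouettes(cam,'bottle_'+n)
        for k in r[:1]:
            P,_=cloud(v,k['mask']); top=P[P[:,2]>zt-.006]
            print(n,round(k['confidence'],2),k['uv'],len(top),top.mean(0) if len(top) else '')
            hsv=None
            if len(top)>20:
                _,uv=cloud(v,k['mask']); t=uv[P[:,2]>zt-.006]; m=np.zeros(v['d'].shape,np.uint8); m[t[:,1],t[:,0]]=1
                c=max(cv2.findContours(m,0,2)[0],key=cv2.contourArea)[:,0]
                (cx,cy),_=cv2.minEnclosingCircle(c); print('  circ px',cx,cy,'pos',plane(v,[[cx,cy]],zt), 'fit',circ(plane(v,c,zt)))
if __name__=='__main__': 
    v=look('wrist'); caps(v)
E
python3 c.py
```

```text
red 0.97 [170.9, 158.1] 1889 [ 0.5037 -0.0181  0.139 ]
  circ px 144.8913116455078 167.93478393554688 pos [[ 0.5035 -0.0176  0.14  ]] fit [ 0.5038 -0.0176  0.0158]
yellow 0.71 [253.5, 220.0] 1449 [0.5571 0.0493 0.139 ]
  circ px 246.1200408935547 247.44363403320312 pos [[0.5566 0.0493 0.14  ]] fit [0.5569 0.0494 0.0155]
green 0.81 [110.7, 234.0] 1576 [ 0.5701 -0.0717  0.1388]
  circ px 76.5 257.0 pos [[ 0.5695 -0.0707  0.14  ]] fit [ 0.5697 -0.0708  0.0162]
```

```bash
python3 -c "
from h import *
go(.5573,.0494,.120,93)
"
```

```text
t 2.7 pos [0.5376 0.0797 0.2172] jaw 93.0 gap 0.0854 F [ 0.0651 -0.3     0.5771] j [-0.0009  0.2612 -0.0864  1.224   0.0005 -0.0525]
GO rot [-0.0007  0.0005 -0.0007] shift [ 0.0972 -0.0182 -0.0313] dist 0.104
```

step_arm(moves=[[[0, 0, 0, 0, -0.006, -0.01, 1], [0, 0, 0, 0, -0.013, -0.022, 1], [0, 0, 0, 0, -0.0182, -0.0313, 1], [0, 0, 0, 0.01, -0.0182, -0.0313, 1], [0, 0, 0, 0.03, -0.0182, -0.0313, 1], [0, 0, 0, 0.05, -0.0182, -0.0313, 1], [0, 0, 0, 0.07, -0.0182, -0.0313, 1], [0, 0, 0, 0.085, -0.0182, -0.0313, 1], [0, 0, 0, 0.093, -0.0182, -0.0313, 1], [0, 0, 0, 0.0972, -0.0182, -0.0313, 1], [0, 0, 0, 0.0972, -0.0182, -0.0313, 1]]])

```text
clock: 3.8
tcp_pos: [0.557, 0.0495, 0.1196]
orientation: [0.487, -0.512, 0.487, 0.513]
wrist_force: [-0.1, -0.5, 1.5]
finger_gap: 0.0851
```

```bash
python3 -c "
from h import *
go(.5573,.0494,.120,93)
v=look('wrist'); save(v,'pics/w2.png')
v=look('side'); save(v,'pics/s2.png')
"
```

```text
t 3.8 pos [0.557  0.0495 0.1196] jaw 93.0 gap 0.0851 F [-0.121  -0.4549  1.5345] j [-0.0552  0.3501 -0.2113  1.0109  0.0004 -0.107 ]
GO rot [-0.0006  0.0006 -0.0015] shift [-0.0004 -0.0003 -0.0001] dist 0.001
```

View pics/w2.png

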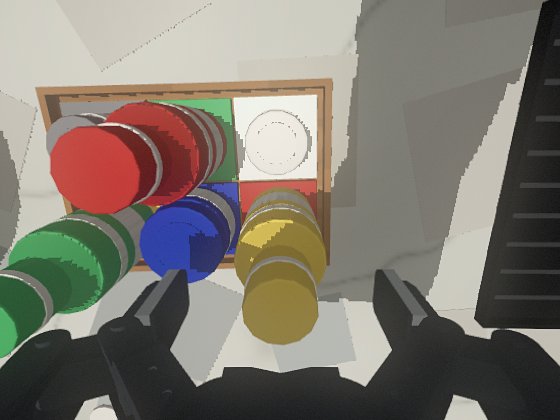

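View pics/s2.png

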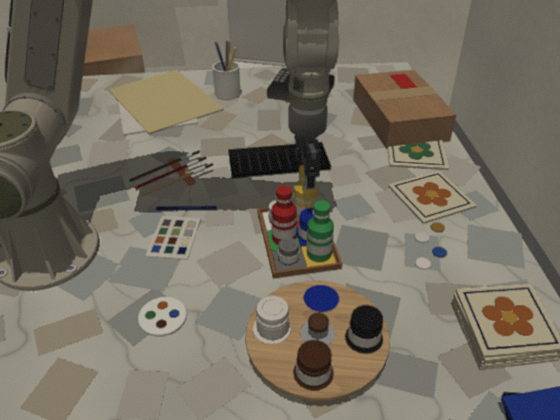

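The yellow cap (280,305) sits centred between the fingers (188 and 374). I'll close on it now.

step_arm(moves=[[[0, 0, 0, 0, 0, 0, 0.5], [0, 0, 0, 0, 0, 0, 0.4], [0, 0, 0, 0, 0, 0, 0.3], [0, 0, 0, 0, 0, 0, 0.2], [0, 0, 0, 0, 0, 0, 0.1], [0, 0, 0, 0, 0, 0, 0.1], [0, 0, 0, 0, 0, 0, 0.1], [0, 0, 0, 0, 0, 0, 0.1], [0, 0, 0, 0, 0, 0, 0.1]]], force=40)

```text
clock: 4.8
tcp_pos: [0.558, 0.0493, 0.1211]
orientation: [-0.487, 0.513, -0.487, -0.513]
wrist_force: [-0.7, -0.6, 5.1]
finger_gap: 0.0311
```

```bash
python3 -c "
from h import *
go(.597,.282,.22,93)
v=look('wrist'); save(v,'pics/w3.png')
"
```

```text
t 4.8 pos [0.558  0.0493 0.1211] jaw 93.0 gap 0.0311 F [-0.657  -0.634   5.1239] j [-0.0553  0.3487 -0.2094  1.0116  0.0003 -0.107 ]
GO rot [-0.0007  0.0001  0.0011] shift [-0.0988 -0.051   0.2304] dist 0.256
```

View pics/w3.png

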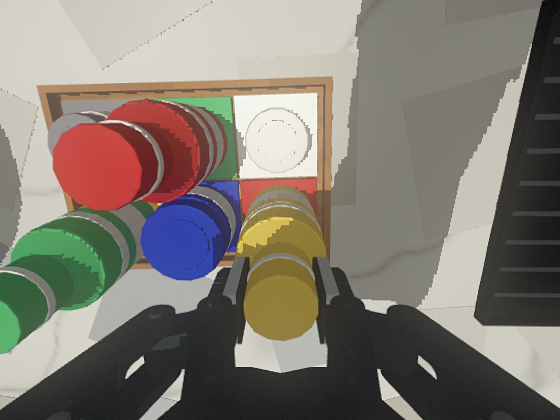

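step_arm(moves=[[[0, 0, 0, -0.005, 0, 0, 0.1], [0, 0, 0, -0.02, 0, 0, 0.1], [0, 0, 0, -0.04, 0, 0, 0.1], [0, 0, 0, -0.06, -0.002, 0.008, 0.1], [0, 0, 0, -0.075, -0.006, 0.025, 0.1], [0, 0, 0, -0.075, -0.011, 0.05, 0.1], [0, 0, 0, -0.075, -0.018, 0.08, 0.1], [0, 0, 0, -0.075, -0.025, 0.11, 0.1], [0, 0, 0, -0.075, -0.032, 0.14, 0.1], [0, 0, 0, -0.075, -0.039, 0.17, 0.1], [0, 0, 0, -0.075, -0.045, 0.2, 0.1], [0, 0, 0, -0.075, -0.05, 0.222, 0.1]]])

```text
clock: 6.05
tcp_pos: [0.5955, 0.2755, 0.1946]
orientation: [0.486, -0.513, 0.487, 0.514]
wrist_force: [-0.1, -0.9, -4.4]
finger_gap: 0.0308
```

```bash
python3 -c "
from h import *
go(.597,.282,.117,93)
v=look('side'); save(v,'pics/s4.png')
"
```

```text
t 6.05 pos [0.5955 0.2755 0.1946] jaw 93.0 gap 0.0308 F [-0.0818 -0.9013 -4.4036] j [0.3108 0.4901 0.194  1.2763 0.0005 0.2579]
GO rot [ 0.0006  0.0001 -0.0017] shift [ 0.0776 -0.0019  0.0064] dist 0.078
```

View pics/s4.png

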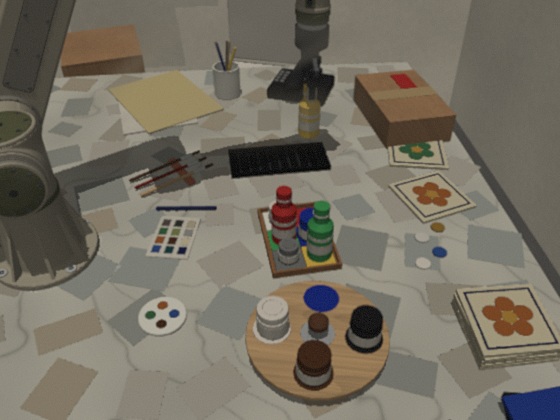

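The bottle hangs upright at (309,118). I'll lower it now.

step_arm(moves=[[[0, 0, 0, 0.005, -0.001, 0.004, 0.1], [0, 0, 0, 0.02, -0.002, 0.006, 0.1], [0, 0, 0, 0.035, -0.002, 0.006, 0.1], [0, 0, 0, 0.05, -0.002, 0.006, 0.1], [0, 0, 0, 0.062, -0.002, 0.006, 0.1], [0, 0, 0, 0.07, -0.002, 0.006, 0.1], [0, 0, 0, 0.075, -0.002, 0.006, 0.1], [0, 0, 0, 0.077, -0.002, 0.006, 0.1], [0, 0, 0, 0.0785, -0.002, 0.006, 0.1], [0, 0, 0, 0.0795, -0.002, 0.006, 0.1], [0, 0, 0, 0.0795, -0.002, 0.006, 0.1]]])

```text
clock: 7.2
tcp_pos: [0.5977, 0.285, 0.1154]
orientation: [0.487, -0.513, 0.485, 0.514]
wrist_force: [-0.8, 0.2, -3.5]
finger_gap: 0.031
```

step_arm(moves=[[[0, 0, 0, 0.001, 0, 0, 0.1], [0, 0, 0, 0.0015, 0, 0, 0.1], [0, 0, 0, 0.0015, 0, 0, 0.45], [0, 0, 0, 0.0015, 0, 0, 0.5], [0, 0, 0, 0.0015, 0, 0, 0.6], [0, 0, 0, 0.0015, 0, 0, 0.7], [0, 0, 0, 0.0015, 0, 0, 0.8], [0, 0, 0, -0.01, 0, 0, 0.8], [0, 0, 0, -0.03, 0, 0, 0.8], [0, 0, 0, -0.06, 0, 0, 1], [0, 0, 0, -0.085, 0, 0, 1]]])

```text
clock: 8.3
tcp_pos: [0.5979, 0.2848, 0.2026]
orientation: [0.487, -0.513, 0.485, 0.514]
wrist_force: [0.5, -0.0, 0.0]
finger_gap: 0.0854
```

```bash
python3 -c "
from h import *
go(.5037,-.0183,.2,96)
v=look('side'); save(v,'pics/s5.png')
v=look('wrist'); save(v,'pics/w5.png')
"
```

```text
t 8.3 pos [0.5979 0.2848 0.2026] jaw 93.2 gap 0.0854 F [ 0.4713 -0.0024  0.0187] j [0.3222 0.497  0.2245 1.2966 0.0028 0.2669]
GO rot [-0.0494  0.0031  0.001 ] shift [ 0.0016  0.1108 -0.2974] dist 0.317
```

View pics/w5.png

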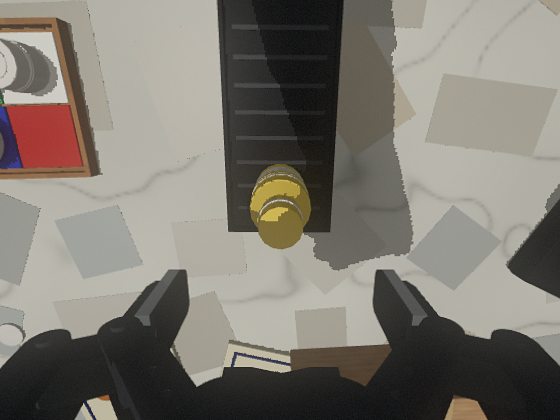

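View pics/s5.png

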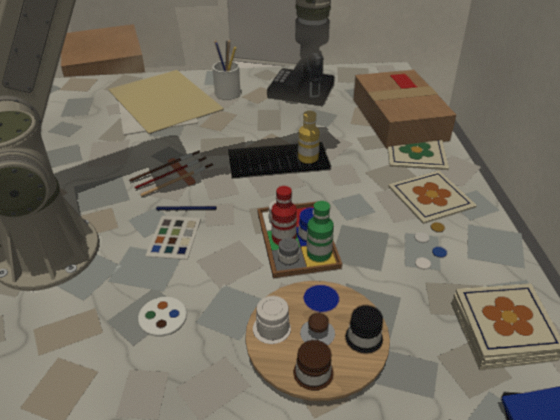

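Yellow stands upright in the black tray, with its cap at (280,228) in the wrist view. Red is next.

step_arm(moves=[[[-0.01, 0, 0, 0, 0.006, -0.015, 1], [-0.02, 0, 0, 0, 0.017, -0.045, 1], [-0.03, 0, 0, 0, 0.03, -0.08, 1], [-0.04, 0.003, 0, 0, 0.045, -0.12, 1], [-0.05, 0.003, 0, 0, 0.06, -0.16, 1], [-0.05, 0.003, 0, 0, 0.075, -0.2, 1], [-0.05, 0.003, 0, 0, 0.088, -0.235, 1], [-0.05, 0.003, 0, 0, 0.099, -0.265, 1], [-0.05, 0.003, 0, 0, 0.107, -0.287, 1], [-0.05, 0.003, 0, 0, 0.111, -0.2974, 1], [-0.05, 0.003, 0, 0, 0.111, -0.2974, 1]]])

```text
clock: 9.5
tcp_pos: [0.5047, -0.0188, 0.2033]
orientation: [-0.476, 0.526, -0.471, -0.524]
wrist_force: [-0.1, 0.2, 0.6]
finger_gap: 0.0852
```

```bash
python3 -c "
from h import *
from c import caps
v=look('wrist'); save(v,'pics/w6.png'); caps(v,names=('red','green'))
go(.5037,-.0183,.124,96)
"
```

```text
red 0.76 [280.5, 212.4] 1691 [ 0.503  -0.0194  0.1391]
  circ px 280.0 232.5 pos [[ 0.5028 -0.0194  0.14  ]] fit [ 0.503  -0.0194  0.0155]
green 0.77 [215.0, 273.6] 1099 [ 0.5695 -0.0696  0.1396]
  circ px 196.9203643798828 312.2206115722656 pos [[ 0.5689 -0.0719  0.14  ]] fit [ 0.5683 -0.0708  0.015 ]
t 9.65 pos [ 0.5057 -0.0169  0.2035] jaw 96.1 gap 0.0851 F [-0.1286  0.1781 -0.7747] j [-0.1947  0.1898 -0.2127  1.1612  0.0044 -0.3009]
GO rot [0.0014 0.0021 0.0081] shift [ 0.0794  0.0028 -0.0014] dist 0.079
```

View pics/w6.png

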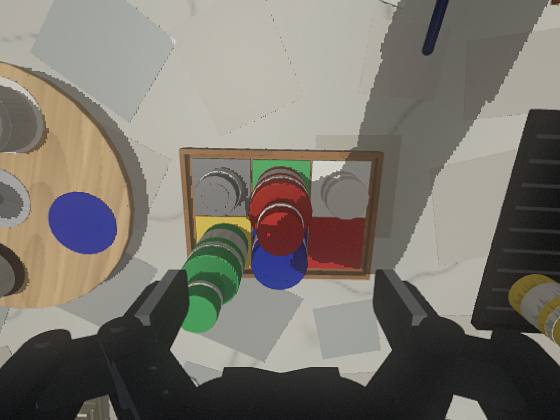

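step_arm(moves=[[[0, 0.002, 0.008, 0.005, 0.001, -0.001, 1], [0, 0.002, 0.008, 0.018, 0.0028, -0.0017, 1], [0, 0.002, 0.008, 0.035, 0.0028, -0.0017, 1], [0, 0.002, 0.008, 0.052, 0.0028, -0.0017, 1], [0, 0.002, 0.008, 0.067, 0.0028, -0.0017, 1], [0, 0.002, 0.008, 0.076, 0.0028, -0.0017, 1], [0, 0.002, 0.008, 0.0794, 0.0028, -0.0017, 1], [0, 0.002, 0.008, 0.0794, 0.0028, -0.0017, 0.6], [0, 0.002, 0.008, 0.0794, 0.0028, -0.0017, 0.45], [0, 0.002, 0.008, 0.0794, 0.0028, -0.0017, 0.35], [0, 0.002, 0.008, 0.0794, 0.0028, -0.0017, 0.2], [0, 0.002, 0.008, 0.0794, 0.0028, -0.0017, 0.1]]])

```text
clock: 10.85
tcp_pos: [0.5043, -0.0189, 0.1249]
orientation: [-0.473, 0.526, -0.473, -0.525]
wrist_force: [-0.1, -0.9, 4.8]
finger_gap: 0.0307
```

step_arm(moves=[[[0, 0, 0, 0, 0, 0, 0.1], [0, 0, 0, 0, 0, 0, 0.1]]])

```text
clock: 11.05
tcp_pos: [0.5042, -0.0189, 0.1249]
orientation: [-0.473, 0.526, -0.472, -0.525]
wrist_force: [-0.1, 0.3, 1.4]
finger_gap: 0.0311
```

```bash
python3 -c "
from h import *
v=look('wrist'); save(v,'pics/w7.png')
go(.447,.274,.195,93)
"
```

```text
t 11.1 pos [ 0.5043 -0.0189  0.1249] jaw 96.1 gap 0.0308 F [-0.29   -0.2543  1.177 ] j [-0.1967  0.2459 -0.3437  0.9795  0.0001 -0.3026]
GO rot [ 0.0535 -0.0004  0.0016] shift [-0.0703  0.0259  0.2973] dist 0.307
```

View pics/w7.png

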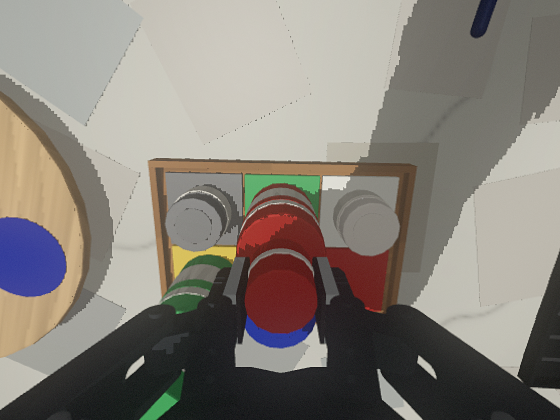

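Red is gripped. I'll carry it to the near slot of the black tray.

step_arm(moves=[[[0, 0, 0, -0.006, 0, 0, 0.1], [0, 0, 0, -0.022, 0, 0, 0.1], [0, 0, 0, -0.042, 0, 0, 0.1], [0, 0, 0, -0.06, 0.001, 0.012, 0.1], [0.01, 0, 0, -0.07, 0.003, 0.035, 0.1], [0.02, 0, 0, -0.07, 0.006, 0.067, 0.1], [0.03, 0, 0, -0.07, 0.009, 0.105, 0.1], [0.04, 0, 0, -0.07, 0.013, 0.145, 0.1], [0.05, 0, 0, -0.07, 0.016, 0.185, 0.1], [0.053, 0, 0, -0.07, 0.02, 0.225, 0.1], [0.053, 0, 0, -0.07, 0.023, 0.26, 0.1], [0.053, 0, 0, -0.07, 0.025, 0.283, 0.1]]])

```text
clock: 12.3
tcp_pos: [0.4481, 0.262, 0.1945]
orientation: [-0.486, 0.514, -0.486, -0.513]
wrist_force: [0.8, -0.6, -4.0]
finger_gap: 0.0306
```

```bash
python3 -c "
from h import *
go(.447,.274,.119,93)
"
```

```text
t 12.3 pos [0.4481 0.262  0.1945] jaw 93.1 gap 0.0306 F [ 0.7808 -0.5615 -4.023 ] j [ 0.3746  0.2249 -0.1907  1.1548 -0.0003  0.3196]
GO rot [ 0.0026 -0.0001  0.0004] shift [0.0755 0.0004 0.012 ] dist 0.076
```

step_arm(moves=[[[0, 0, 0, 0.004, 0, 0.007, 0.1], [0, 0, 0, 0.016, 0, 0.012, 0.1], [0, 0, 0, 0.034, 0, 0.012, 0.1], [0, 0, 0, 0.05, 0, 0.012, 0.1], [0, 0, 0, 0.062, 0, 0.012, 0.1], [0, 0, 0, 0.07, 0, 0.012, 0.1], [0, 0, 0, 0.074, 0, 0.012, 0.1], [0, 0, 0, 0.0755, 0, 0.012, 0.1], [0, 0, 0, 0.076, 0, 0.012, 0.1], [0, 0, 0, 0.076, 0, 0.012, 0.1]]])

```text
clock: 13.3
tcp_pos: [0.4479, 0.2742, 0.119]
orientation: [-0.487, 0.514, -0.486, -0.513]
wrist_force: [-0.4, -0.6, -3.0]
finger_gap: 0.0309
```

step_arm(moves=[[[0, 0, 0, 0.001, 0, 0, 0.1], [0, 0, 0, 0.001, 0, 0, 0.45], [0, 0, 0, 0.001, 0, 0, 0.5], [0, 0, 0, 0.001, 0, 0, 0.6], [0, 0, 0, 0.001, 0, 0, 0.7], [0, 0, 0, 0.001, 0, 0, 0.8], [0, 0, 0, -0.01, 0, 0, 0.8], [0, 0, 0, -0.03, 0, 0, 0.8], [0, 0, 0, -0.06, 0, 0, 1], [0, 0, 0, -0.085, 0, 0, 1]]])

```text
clock: 14.3
tcp_pos: [0.4479, 0.2742, 0.206]
orientation: [-0.487, 0.514, -0.485, -0.513]
wrist_force: [1.7, -0.2, 0.4]
finger_gap: 0.0853
```

```bash
python3 -c "
from h import *
v=look('side'); save(v,'pics/s8.png')
go(.5703,-.0725,.2,96)
"
```

```text
t 14.35 pos [0.4498 0.2751 0.2104] jaw 93.1 gap 0.0852 F [0.3777 0.6506 2.7145] j [ 0.3965  0.2255 -0.1501  1.1861 -0.0001  0.3416]
GO rot [-0.0498  0.0027  0.0086] shift [ 0.0102 -0.1011 -0.3537] dist 0.368
```

View pics/s8.png

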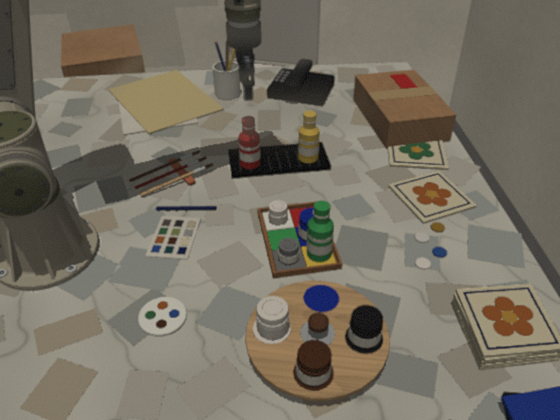

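Red (249,145) and yellow (309,140) stand upright in the black tray. Green is next.

step_arm(moves=[[[-0.01, 0, 0, 0, -0.005, -0.015, 1], [-0.02, 0, 0, 0, -0.013, -0.047, 1], [-0.03, 0.002, 0.004, 0, -0.024, -0.085, 1], [-0.04, 0.002, 0.008, 0, -0.036, -0.127, 1], [-0.05, 0.002, 0.008, 0, -0.048, -0.17, 1], [-0.05, 0.002, 0.008, 0.003, -0.06, -0.212, 1], [-0.05, 0.002, 0.008, 0.006, -0.072, -0.253, 1], [-0.05, 0.002, 0.008, 0.01, -0.083, -0.29, 1], [-0.05, 0.002, 0.008, 0.01, -0.092, -0.322, 1], [-0.05, 0.002, 0.008, 0.01, -0.099, -0.345, 1], [-0.05, 0.002, 0.008, 0.01, -0.1011, -0.3537, 1], [-0.05, 0.002, 0.008, 0.01, -0.1011, -0.3537, 1]]])

```text
clock: 15.55
tcp_pos: [0.5705, -0.0735, 0.2004]
orientation: [0.474, -0.525, 0.473, 0.525]
wrist_force: [0.4, 0.4, -0.8]
finger_gap: 0.0854
```

```bash
python3 -c "
from h import *
from c import caps
env.read_camera('wrist')
v=look('wrist'); save(v,'pics/w9.png'); caps(v,names=('green',))
go(.5703,-.0725,.124,96)
"
```

```text
green 0.89 [281.5, 215.4] 1756 [ 0.5703 -0.0739  0.1391]
  circ px 278.38372802734375 236.68605041503906 pos [[ 0.5697 -0.074   0.14  ]] fit [ 0.5702 -0.0739  0.0156]
t 15.7 pos [ 0.5699 -0.0714  0.2004] jaw 96.1 gap 0.085 F [ 1.0819 -0.2332 -0.1978] j [-0.265   0.3265 -0.0384  1.206   0.0012 -0.3711]
GO rot [0.0014 0.0012 0.0004] shift [ 0.0764 -0.0003 -0.0013] dist 0.076
```

View pics/w9.png

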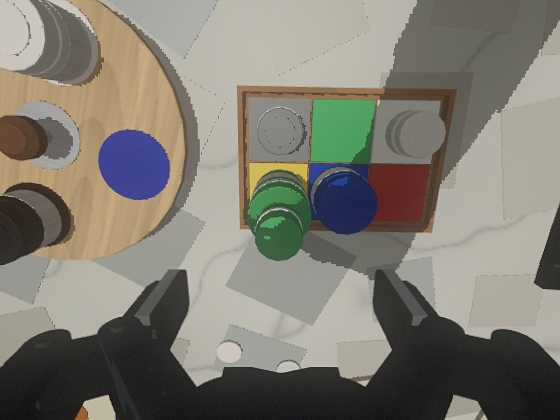

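step_arm(moves=[[[0, 0, 0, 0.005, 0, -0.001, 1], [0, 0, 0, 0.018, 0, -0.0018, 1], [0, 0, 0, 0.035, 0, -0.0018, 1], [0, 0, 0, 0.052, 0, -0.0018, 1], [0, 0, 0, 0.066, 0, -0.0018, 1], [0, 0, 0, 0.074, 0, -0.0018, 1], [0, 0, 0, 0.0764, 0, -0.0018, 1], [0, 0, 0, 0.0764, 0, -0.0018, 0.6], [0, 0, 0, 0.0764, 0, -0.0018, 0.45], [0, 0, 0, 0.0764, 0, -0.0018, 0.35], [0, 0, 0, 0.0764, 0, -0.0018, 0.2], [0, 0, 0, 0.0764, 0, -0.0018, 0.1]]])

```text
clock: 16.9
tcp_pos: [0.5706, -0.0733, 0.1249]
orientation: [-0.473, 0.526, -0.472, -0.525]
wrist_force: [-0.1, 0.7, 3.4]
finger_gap: 0.0307
```

step_arm(moves=[[[0, 0, 0, 0, 0, 0, 0.1], [0, 0, 0, 0, 0, 0, 0.1]]])

```text
clock: 17.1
tcp_pos: [0.5706, -0.0734, 0.1249]
orientation: [-0.473, 0.526, -0.472, -0.525]
wrist_force: [0.1, 0.3, 2.1]
finger_gap: 0.0308
```

```bash
python3 -c "
from h import *
go(.522,.278,.225,93)
"
```

```text
t 17.1 pos [ 0.5706 -0.0734  0.1249] jaw 96.1 gap 0.0308 F [0.1136 0.3025 2.1445] j [-0.2679  0.3724 -0.1644  1.0325  0.0011 -0.3738]
GO rot [0.0535 0.0005 0.0019] shift [-0.1     0.011   0.3546] dist 0.369
```

step_arm(moves=[[[0, 0, 0, -0.006, 0, 0, 0.1], [0, 0, 0, -0.024, 0, 0, 0.1], [0, 0, 0, -0.05, 0, 0, 0.1], [0, 0, 0, -0.077, 0, 0.01, 0.1], [0.01, 0, 0, -0.1, 0.001, 0.035, 0.1], [0.02, 0, 0, -0.115, 0.002, 0.072, 0.1], [0.03, 0, 0, -0.12, 0.004, 0.115, 0.1], [0.04, 0, 0, -0.12, 0.005, 0.16, 0.1], [0.05, 0, 0, -0.12, 0.007, 0.205, 0.1], [0.053, 0, 0, -0.12, 0.008, 0.25, 0.1], [0.053, 0, 0, -0.12, 0.009, 0.29, 0.1], [0.053, 0, 0, -0.12, 0.011, 0.325, 0.1]]])

```text
clock: 18.3
tcp_pos: [0.5242, 0.2507, 0.2448]
orientation: [-0.487, 0.513, -0.486, -0.513]
wrist_force: [0.5, 0.1, -3.7]
finger_gap: 0.0304
```

```bash
python3 -c "
from h import *
go(.5225,.278,.119,93)
"
```

```text
t 18.3 pos [0.5242 0.2507 0.2448] jaw 93.1 gap 0.0304 F [ 0.5279  0.0948 -3.733 ] j [0.3077 0.3234 0.0665 1.3127 0.0003 0.2538]
GO rot [0.0016 0.0006 0.0011] shift [0.1259 0.0003 0.0273] dist 0.129
```

step_arm(moves=[[[0, 0, 0, 0, 0, 0.012, 0.1], [0, 0, 0, 0.005, 0, 0.0235, 0.1], [0, 0, 0, 0.02, 0, 0.027, 0.1], [0, 0, 0, 0.04, 0, 0.027, 0.1], [0, 0, 0, 0.06, 0, 0.027, 0.1], [0, 0, 0, 0.08, 0, 0.027, 0.1], [0, 0, 0, 0.098, 0, 0.027, 0.1], [0, 0, 0, 0.112, 0, 0.027, 0.1], [0, 0, 0, 0.12, 0, 0.027, 0.1], [0, 0, 0, 0.124, 0, 0.027, 0.1], [0, 0, 0, 0.126, 0, 0.027, 0.1], [0, 0, 0, 0.126, 0, 0.027, 0.1]]])

```text
clock: 19.5
tcp_pos: [0.5234, 0.2776, 0.1194]
orientation: [-0.487, 0.513, -0.486, -0.513]
wrist_force: [0.8, -0.1, -3.2]
finger_gap: 0.0307
```

step_arm(moves=[[[0, 0, 0, 0.0015, 0, 0, 0.1], [0, 0, 0, 0.0015, 0, 0, 0.45], [0, 0, 0, 0.0015, 0, 0, 0.5], [0, 0, 0, 0.0015, 0, 0, 0.6], [0, 0, 0, 0.0015, 0, 0, 0.7], [0, 0, 0, 0.0015, 0, 0, 0.8], [0, 0, 0, -0.01, 0, 0, 0.8], [0, 0, 0, -0.03, 0, 0, 0.8], [0, 0, 0, -0.06, 0, 0, 1], [0, 0, 0, -0.085, 0, 0, 1]]])

```text
clock: 20.5
tcp_pos: [0.5233, 0.2776, 0.2065]
orientation: [-0.487, 0.514, -0.485, -0.513]
wrist_force: [0.3, -0.2, 0.4]
finger_gap: 0.0853
```

```bash
cat > d.py <<'E'
from h import *
import pickle
# measure tiles, jar, spot from fixed cams
cv={}
for cam in ["scene","side"]:
    v=look(cam); save(v,f'pics/{cam}10.png'); cv[cam]=v
    hsv=cv2.cvtColor(v['im'],cv2.COLOR_RGB2HSV).astype(int)
    P,uv=cloud(v,v['d']>0); uv=uv.astype(int); H=hsv[uv[:,1],uv[:,0]]
    intray=(P[:,2]<.016)&(np.hypot(P[:,0]-.535,P[:,1]+.015)<.13)&(P[:,1]>-.12)
    for n,lo,hi in [('red',170,10),('yellow',18,35),('green',45,85)]:
        h=H[:,0]; c=((h>=lo)|(h<=hi)) if lo>hi else ((h>=lo)&(h<=hi))
        m=intray&c&(H[:,1]>110)&(H[:,2]>70)
        mm=np.zeros(v['d'].shape,np.uint8); mm[uv[m,1],uv[m,0]]=1
        k,lab,st,_=cv2.connectedComponentsWithStats(mm); i=1+np.argmax(st[1:,4]); 
        cc=cv2.findContours((lab==i).astype(np.uint8),0,1)[0][0][:,0]
        Q=plane(v,cc,.010)[:,:2]*1000; r=cv2.minAreaRect(Q.astype(np.float32))
        print(cam,n,st[i,4],np.array(r[0]).round(1),np.array(r[1]).round(1),round(r[2],1),'mean',(plane(v,np.argwhere(lab==i)[:,::-1],.010).mean(0)[:2]*1000).round(1))
    for n,z in [('jar_blue',.065),('blue_spot',.034)]:
        for r in env.silhouettes(cam,n)[:2]:
            P2,uv2=cloud(v,r['mask']); t=P2[P2[:,2]>z-.006] if n[0]=='j' else P2
            u=uv2[P2[:,2]>z-.006] if n[0]=='j' else uv2
            if len(t)<30: continue
            m=np.zeros(v['d'].shape,np.uint8); u=u.astype(int); m[u[:,1],u[:,0]]=1
            c=max(cv2.findContours(m,0,1)[0],key=cv2.contourArea)[:,0]
            print(cam,n,round(r['confidence'],2),len(t),'mean',t.mean(0),'ell->',plane(v,[cv2.fitEllipse(c)[0]],z)[0],circ(plane(v,c,z)))
go(.565,-.012,.15,96)
E
python3 d.py
```

```text
scene red 368 [558.7  48.2] [61.4 61.1] 4.7 mean [562.1  52.6]
scene yellow 488 [569.  -75.8] [61.5 60.8] 4.8 mean [569.4 -75.9]
scene green 338 [501.8 -19.1] [59.6 60. ] 5.1 mean [499.3 -21.3]
scene jar_blue 0.91 285 mean [ 0.566  -0.0167  0.0652] ell-> [ 0.5662 -0.0166  0.065 ] [ 0.5659 -0.0164  0.0251]
scene blue_spot 0.68 506 mean [ 0.5522 -0.213   0.035 ] ell-> [ 0.5517 -0.2128  0.034 ] [ 0.5514 -0.2126  0.0319]
side red 151 [537.1  54.2] [69.3 31.1] 68.5 mean [540.1  56. ]
side yellow 619 [570.1 -74.4] [63.  60.3] 5.1 mean [570.1 -74.8]
side green 330 [503.  -18.5] [59.1 57.8] 4.7 mean [497.5 -11.4]
side jar_blue 0.83 383 mean [ 0.5637 -0.0182  0.0654] ell-> [ 0.5637 -0.0179  0.065 ] [ 0.5638 -0.0173  0.0274]
side blue_spot 0.81 751 mean [ 0.5536 -0.2125  0.0353] ell-> [ 0.5538 -0.2116  0.034 ] [ 0.5539 -0.2108  0.0317]
t 20.8 pos [0.5227 0.2773 0.2037] jaw 93.1 gap 0.0852 F [ 0.0517 -1.0285 -0.1972] j [0.3521 0.3577 0.0145 1.2267 0.0002 0.2986]
GO rot [-0.0512  0.0004  0.0008] shift [ 0.0536 -0.0268 -0.2912] dist 0.297
```

View pics/scene10.png

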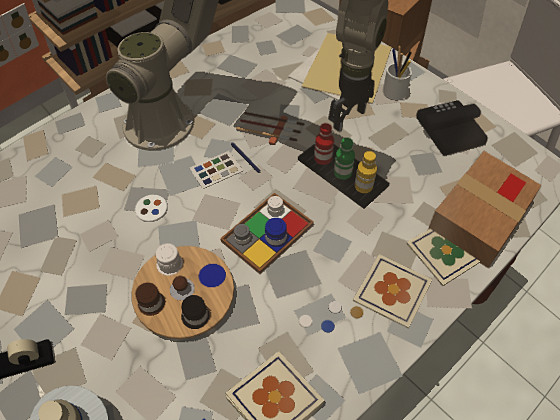

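All three bottles stand in the black tray, and all three tiles are now visible. Next is the jar, which I'll check from above first.

step_arm(moves=[[[-0.01, 0, 0, 0, -0.001, -0.015, 1], [-0.02, 0, 0, 0, -0.004, -0.045, 1], [-0.03, 0, 0, 0, -0.008, -0.083, 1], [-0.035, 0, 0, 0, -0.012, -0.123, 1], [-0.035, 0, 0, 0, -0.016, -0.163, 1], [-0.035, 0, 0, 0.01, -0.019, -0.203, 1], [-0.035, 0, 0, 0.02, -0.022, -0.238, 1], [-0.035, 0, 0, 0.03, -0.025, -0.266, 1], [-0.035, 0, 0, 0.033, -0.0265, -0.285, 1], [-0.035, 0, 0, 0.033, -0.0268, -0.295, 1], [-0.035, 0, 0, 0.033, -0.0268, -0.295, 1], [-0.035, 0, 0, 0.033, -0.0268, -0.295, 1]]])

```text
clock: 22.0
tcp_pos: [0.5649, -0.0152, 0.1704]
orientation: [0.478, -0.521, 0.477, 0.522]
wrist_force: [0.2, 0.4, 0.3]
finger_gap: 0.0854
```

```bash
cat > e.py <<'E'
from h import *
import sys
env.read_camera('wrist')
v=look('wrist'); save(v,sys.argv[1]); print(tcp()[:3,3])
hsv=cv2.cvtColor(v['im'],cv2.COLOR_RGB2HSV).astype(int)
for n,z in [('jar_blue',.065),('blue_spot',.034)]:
    for r in env.silhouettes('wrist',n)[:2]:
        P2,uv2=cloud(v,r['mask']); k=P2[:,2]>z-.006; t=P2[k];u=uv2[k].astype(int)
        if len(t)<30: continue
        m=np.zeros(v['d'].shape,np.uint8); m[u[:,1],u[:,0]]=1
        c=max(cv2.findContours(m,0,1)[0],key=cv2.contourArea)[:,0]
        print(n,round(r['confidence'],2),r['uv'],len(t),'mean',t.mean(0),'ell->',plane(v,[cv2.fitEllipse(c)[0]],z)[0],circ(plane(v,c,z)))
P,uv=cloud(v,v['d']>0); uv=uv.astype(int); H=hsv[uv[:,1],uv[:,0]]
intray=(P[:,2]<.016)&(np.hypot(P[:,0]-.535,P[:,1]+.015)<.13)&(P[:,1]>-.12)
for n,lo,hi in [('red',170,10),('yellow',18,35),('green',45,85)]:
    h=H[:,0]; c=((h>=lo)|(h<=hi)) if lo>hi else ((h>=lo)&(h<=hi))
    m=intray&c&(H[:,1]>110)&(H[:,2]>50)
    if m.sum()<50: continue
    mm=np.zeros(v['d'].shape,np.uint8); mm[uv[m,1],uv[m,0]]=1
    k,lab,st,_=cv2.connectedComponentsWithStats(mm); i=1+np.argmax(st[1:,4])
    cc=cv2.findContours((lab==i).astype(np.uint8),0,1)[0][0][:,0]
    r=cv2.minAreaRect((plane(v,cc,.010)[:,:2]*1000).astype(np.float32)); print(n,st[i,4],np.array(r[0]).round(1),np.array(r[1]).round(1),round(r[2],1))
E
python3 e.py pics/w11.png; python3 -c "
from h import *
go(.5648,-.0165,.04,95)"
```

```text
[ 0.5651 -0.0147  0.1708]
jar_blue 0.69 [285.5, 207.9] 3414 mean [ 0.5627 -0.0143  0.0644] ell-> [ 0.5624 -0.0143  0.065 ] [ 0.5632 -0.0142  0.0261]
blue_spot 0.61 [51.4, 168.1] 4776 mean [ 0.5527 -0.2121  0.0338] ell-> [ 0.5524 -0.212   0.034 ] [ 0.5536 -0.2117  0.0322]
red 3895 [559.5  47.9] [60.8 60.9] 5.0
yellow 3920 [569.4 -74.6] [60.7 61.4] 5.0
green 4440 [503.  -18.8] [57.8 59. ] 5.1
t 22.2 pos [ 0.5652 -0.0148  0.1709] jaw 95.2 gap 0.085 F [-0.2779  0.5589 -0.1433] j [-0.1685  0.3241 -0.116   1.1298  0.0007 -0.2585]
GO rot [0.0028 0.0005 0.0011] shift [ 0.1309  0.0007 -0.0018] dist 0.131
```

View pics/w11.png

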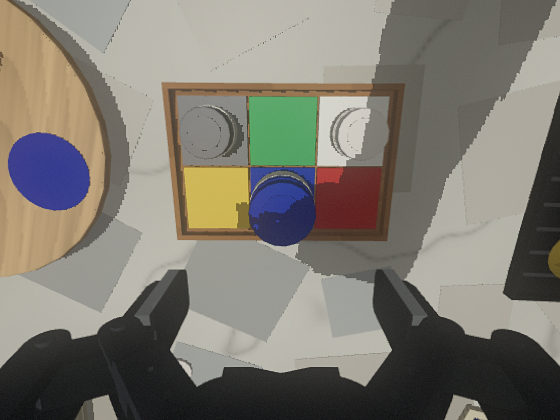

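step_arm(moves=[[[0, 0, 0, 0.005, 0.0008, 0, 1], [0, 0, 0, 0.02, 0.0008, 0, 1], [0, 0, 0, 0.04, 0.0008, 0, 1], [0, 0, 0, 0.06, 0.0008, 0, 1], [0, 0, 0, 0.08, 0.0008, 0, 1], [0, 0, 0, 0.1, 0.0008, 0, 1], [0, 0, 0, 0.117, 0.0008, 0, 1], [0, 0, 0, 0.128, 0.0008, 0, 1], [0, 0, 0, 0.134, 0.0008, 0, 1], [0, 0, 0, 0.136, 0.0008, 0, 1], [0, 0, 0, 0.136, 0.0008, 0, 1]]])

```text
clock: 23.3
tcp_pos: [0.5649, -0.0147, 0.0352]
orientation: [-0.477, 0.522, -0.476, -0.522]
wrist_force: [0.2, 0.2, 0.4]
finger_gap: 0.0856
```

```bash
python3 e.py pics/w12.png; python3 -c "
from h import *
go(.5638,-.0145,.035,95)"
```

```text
[ 0.5652 -0.0148  0.0357]
red 9496 [558.8  47.1] [60.7 60.5] 4.7
yellow 9610 [568.8 -74.7] [60.5 60.3] 4.7
green 14152 [502.9 -19. ] [58.6 59. ] 5.0
t 23.5 pos [ 0.5652 -0.0148  0.0357] jaw 95.2 gap 0.0855 F [ 0.1703  0.3079 -0.677 ] j [-0.1686  0.4387 -0.3077  0.8219  0.0008 -0.2587]
GO rot [0.0028 0.0001 0.0026] shift [0.0007 0.0014 0.0005] dist 0.002
```

View pics/w12.png

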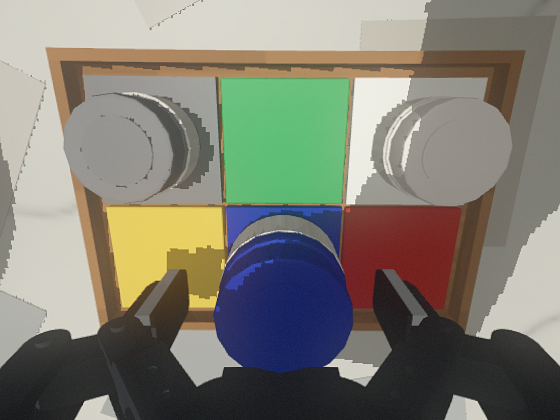

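The jar's lid, near (284,300), sits between the fingers, and the pads are clear of everything else. Closing.

step_arm(moves=[[[0, 0, 0, 0, 0.001, 0, 0.85], [0, 0, 0, 0, 0.001, 0, 0.75], [0, 0, 0, 0, 0.001, 0, 0.65], [0, 0, 0, 0, 0.001, 0, 0.55], [0, 0, 0, 0, 0.001, 0, 0.45], [0, 0, 0, 0, 0.001, 0, 0.45], [0, 0, 0, 0, 0.001, 0, 0.45], [0, 0, 0, 0, 0.001, 0, 0.45]]], force=40)

```text
clock: 24.3
tcp_pos: [0.5644, -0.0149, 0.0363]
orientation: [-0.478, 0.523, -0.476, -0.521]
wrist_force: [-1.0, 0.3, 5.7]
finger_gap: 0.0545
```

```bash
python3 -c "
from h import *
go(.5532,-.212,.15,76.6)"; python3 e.py pics/w13.png
```

```text
t 24.3 pos [ 0.5644 -0.0149  0.0363] jaw 95.2 gap 0.0545 F [-1.0452  0.3473  5.7212] j [-0.169   0.4363 -0.3098  0.8216  0.0009 -0.2591]
GO rot [0.324  0.0006 0.0032] shift [-0.1138  0.0286 -0.1953] dist 0.228
[ 0.5644 -0.0149  0.0363]
jar_blue 0.81 [281.1, 297.2] 13083 mean [ 0.5607 -0.0155  0.0645] ell-> [ 0.5599 -0.0156  0.065 ] [ 0.5615 -0.0154  0.0259]
red 9542 [559.   47.2] [60.7 60.6] 5.1
yellow 9390 [568.9 -74.4] [60.4 60.8] 4.7
green 13925 [503. -19.] [58.5 59. ] 5.1
```

View pics/w13.png

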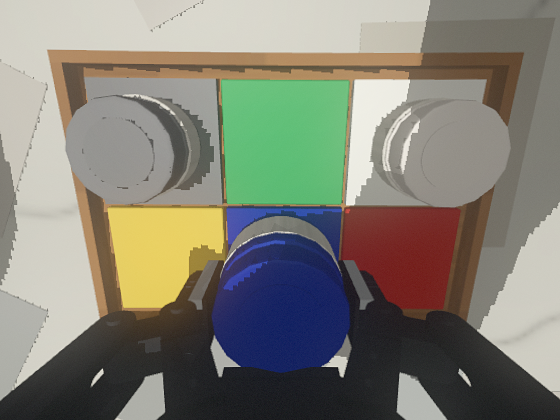

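step_arm(moves=[[[0, 0, 0, -0.006, 0, 0, 0.45], [0, 0, 0, -0.022, 0, 0, 0.45], [0.02, 0, 0, -0.042, 0.001, -0.006, 0.45], [0.06, 0, 0.001, -0.06, 0.003, -0.023, 0.45], [0.1, 0, 0.003, -0.072, 0.007, -0.048, 0.45], [0.14, 0, 0.003, -0.074, 0.011, -0.076, 0.45], [0.18, 0, 0.003, -0.074, 0.016, -0.105, 0.45], [0.22, 0, 0.003, -0.074, 0.02, -0.133, 0.45], [0.26, 0, 0.003, -0.074, 0.024, -0.158, 0.45], [0.3, 0, 0.003, -0.074, 0.026, -0.178, 0.45], [0.324, 0, 0.003, -0.074, 0.0284, -0.191, 0.45], [0.324, 0, 0.003, -0.074, 0.0286, -0.195, 0.45]]])

```text
clock: 25.7
tcp_pos: [0.553, -0.2129, 0.11]
orientation: [0.555, -0.438, 0.555, 0.438]
wrist_force: [-0.2, -0.1, -0.9]
finger_gap: 0.0547
```

step_arm(moves=[[[0, 0, 0, 0, 0, 0, 0.45], [0, 0, 0, 0, 0, 0, 0.45]]])

```text
clock: 25.9
tcp_pos: [0.5528, -0.2121, 0.1098]
orientation: [0.555, -0.438, 0.555, 0.439]
wrist_force: [0.5, 0.1, -1.5]
finger_gap: 0.0548
```

```bash
python3 e.py pics/w14.png; python3 -c "
from h import *
for c in ['scene','side']:
    v=look(c); save(v,f'pics/{c}14.png')
    for r in env.silhouettes(c,'jar_blue')[:3]:
        P,uv=cloud(v,r['mask']); print(c,round(r['confidence'],2),r['uv'],P.mean(0),np.percentile(P[:,2],[2,98])); t=P[P[:,2]>.132]; 
        if len(t)>20: print('  top',len(t),t.mean(0),(t[:,:2].min(0)+t[:,:2].max(0))/2, 'cyl',circ(P[(P[:,2]<.12)]))
go(.5532,-.212,.0605,76.6)"
```

```text
[ 0.5529 -0.2119  0.11  ]
jar_blue 0.87 [279.8, 297.8] 17125 mean [ 0.5448 -0.2104  0.1324] ell-> [ 0.5861 -0.2201  0.065 ] [ 0.5915 -0.2214  0.0504]
blue_spot 0.89 [283.8, 204.5] 2577 mean [ 0.5365 -0.2082  0.034 ] ell-> [ 0.5437 -0.2097  0.034 ] [ 0.5526 -0.212   0.0307]
yellow 6518 [569.4 -76.7] [61.6 61.5] 5.2
green 4714 [503.8 -29. ] [59.4 43.7] 4.7
scene 0.8 [212.7, 259.6] [ 0.5661 -0.2175  0.1245] [0.0858 0.143 ]
  top 282 [ 0.561  -0.2145  0.1391] [ 0.56   -0.2154] cyl [ 0.5522 -0.2127  0.0279]
scene 0.53 [324.1, 143.3] [0.4558 0.2646 0.0745] [0.0039 0.1366]
  top 56 [0.4491 0.2703 0.135 ] [0.4498 0.2716] cyl [0.447  0.2748 0.0245]
scene 0.2 [340.8, 159.7] [0.5327 0.2653 0.0773] [0.0117 0.1367]
  top 58 [0.5251 0.2736 0.1353] [0.5244 0.273 ] cyl [0.5235 0.2765 0.0242]
side 0.91 [331.4, 271.1] [ 0.5514 -0.2255  0.1172] [0.0872 0.1419]
  top 203 [ 0.5534 -0.2204  0.14  ] [ 0.5531 -0.2287] cyl [ 0.5536 -0.2104  0.0296]
side 0.35 [279.5, 140.5] [0.5247 0.2617 0.0729] [0.0095 0.1358]
  top 72 [0.526  0.2742 0.135 ] [0.5262 0.2746] cyl [0.5258 0.2772 0.0246]
t 26.3 pos [ 0.553  -0.2125  0.1101] jaw 76.5 gap 0.0545 F [ 0.1374  0.0352 -1.9342] j [-0.5026  0.4159 -0.137   1.0183  0.0005 -0.2677]
GO rot [-0.001   0.0006 -0.0002] shift [ 0.0496 -0.0001  0.0005] dist 0.05
```

View pics/w14.png

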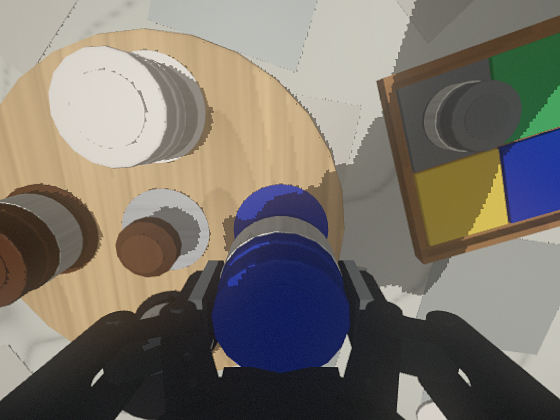

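View pics/side14.png

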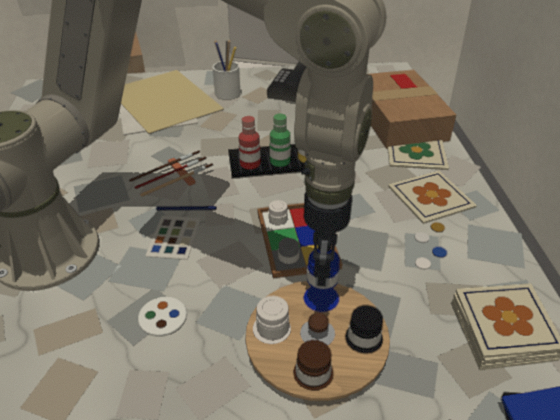

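The cylinder fits put the held jar at (0.553,-0.2115). That's over the spot at (0.553,-0.212), so I'll go straight down.

step_arm(moves=[[[0, 0, 0, 0.003, 0, 0.0005, 0.45], [0, 0, 0, 0.01, 0, 0.0005, 0.45], [0, 0, 0, 0.02, 0, 0.0005, 0.45], [0, 0, 0, 0.03, 0, 0.0005, 0.45], [0, 0, 0, 0.037, 0, 0.0005, 0.45], [0, 0, 0, 0.042, 0, 0.0005, 0.45], [0, 0, 0, 0.045, 0, 0.0005, 0.45], [0, 0, 0, 0.047, 0, 0.0005, 0.45], [0, 0, 0, 0.047, 0, 0.0005, 0.45], [0, 0, 0, 0.047, 0, 0.0005, 0.45]]])

```text
clock: 27.3
tcp_pos: [0.5534, -0.2121, 0.0634]
orientation: [0.555, -0.438, 0.555, 0.438]
wrist_force: [-0.6, 0.4, -1.2]
finger_gap: 0.0548
```

```bash
python3 -c "
from h import *
go(.5532,-.212,.0605,76.6)
v=look('side'); save(v,'pics/side15.png')
cv2.imwrite('pics/side15c.png',cv2.resize(v['im'][220:380,240:400,::-1],None,fx=3.5,fy=3.5,interpolation=2))
go(.5532,-.212,.0605,76.6)
"
```

```text
t 27.3 pos [ 0.5534 -0.2121  0.0634] jaw 76.5 gap 0.0548 F [-0.5821  0.4375 -1.2426] j [-0.5017  0.4565 -0.1989  0.9151  0.0005 -0.2669]
GO rot [-0.001   0.0004  0.0004] shift [0.0029 0.0002 0.0001] dist 0.003
t 27.35 pos [ 0.5534 -0.2121  0.0634] jaw 76.5 gap 0.0546 F [-0.2969  0.1659 -2.0734] j [-0.5017  0.4565 -0.1989  0.9151  0.0006 -0.2669]
GO rot [-0.001   0.0005  0.0005] shift [0.0029 0.0002 0.0001] dist 0.003
```

View pics/side15c.png

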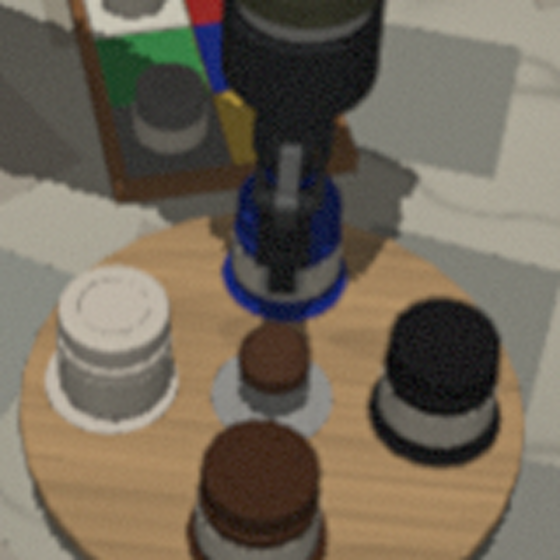

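step_arm(moves=[[[0, 0, 0, 0.001, 0, 0, 0.45], [0, 0, 0, 0.002, 0, 0, 0.45], [0, 0, 0, 0.0026, 0, 0, 0.45], [0, 0, 0, 0.0026, 0, 0, 0.45]]])

```text
clock: 27.75
tcp_pos: [0.5533, -0.2121, 0.0607]
orientation: [0.555, -0.438, 0.555, 0.438]
wrist_force: [-0.1, -0.5, -2.0]
finger_gap: 0.0544
```

step_arm(moves=[[[0, 0, 0, 0.0005, 0, 0, 0.45], [0, 0, 0, 0.0005, 0, 0, 0.45], [0, 0, 0, 0.0005, 0, 0, 0.66], [0, 0, 0, 0.0005, 0, 0, 0.69], [0, 0, 0, 0.0005, 0, 0, 0.73], [0, 0, 0, 0.0005, 0, 0, 0.77], [0, 0, 0, 0.0005, 0, 0, 0.8], [0, 0, 0, 0.0005, 0, 0, 0.8]]])

```text
clock: 28.55
tcp_pos: [0.5533, -0.2121, 0.0603]
orientation: [0.555, -0.438, 0.555, 0.438]
wrist_force: [-0.2, 0.2, 0.1]
finger_gap: 0.068
```

```bash
python3 -c "
from h import *
go(.5532,-.212,.2,76.6)
v=look('wrist'); save(v,'pics/w16.png')
"
```

```text
t 28.55 pos [ 0.5533 -0.2121  0.0603] jaw 76.5 gap 0.068 F [-0.2063  0.2085  0.0957] j [-0.5018  0.4595 -0.2028  0.9083  0.0005 -0.2668]
GO rot [-0.0011  0.0004  0.0003] shift [-0.1397  0.0001  0.0002] dist 0.14
```

View pics/w16.png

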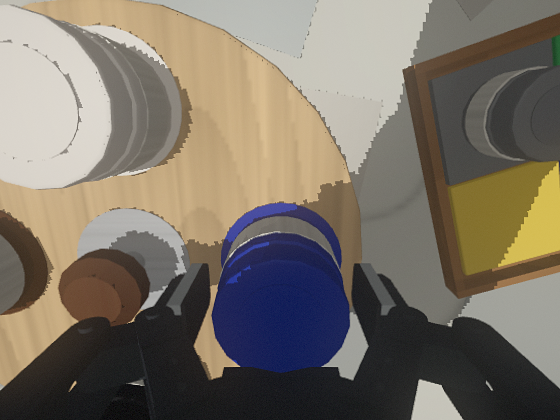

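Released. The jar (lid at about (281,305)) sits midway between the open pads, so I'll rise straight up.

step_arm(moves=[[[0, 0, 0, -0.004, 0, 0, 0.8], [0, 0, 0, -0.012, 0, 0, 0.8], [0, 0, 0, -0.025, 0, 0, 0.8], [0, 0, 0, -0.045, 0, 0, 0.8], [0, 0, 0, -0.07, 0, 0, 0.8], [0, 0, 0, -0.095, 0, 0, 1], [0, 0, 0, -0.12, 0, 0, 1], [0, 0, 0, -0.135, 0, 0, 1], [0, 0, 0, -0.14, 0, 0, 1], [0, 0, 0, -0.14, 0, 0, 1]]])

```text
clock: 29.6
tcp_pos: [0.5539, -0.2125, 0.2018]
orientation: [0.556, -0.439, 0.555, 0.437]
wrist_force: [-0.0, 0.7, 0.3]
finger_gap: 0.0851
```

```bash
cat > f.py <<'E'
from h import *
import sys
tag=sys.argv[1]
for cam in sys.argv[2:]:
    if cam=='wrist': env.read_camera('wrist')
    v=look(cam); save(v,f'pics/{cam}_{tag}.png')
    hsv=cv2.cvtColor(v['im'],cv2.COLOR_RGB2HSV).astype(int)
    P,uv=cloud(v,v['d']>0); uv=uv.astype(int); H=hsv[uv[:,1],uv[:,0]]
    near=np.hypot(P[:,0]-.553,P[:,1]+.212)<.06
    t=P[near&(P[:,2]>.082)&(P[:,2]<.1)]; print(cam,'jar top',len(t),t.mean(0), (t[:,:2].min(0)+t[:,:2].max(0))/2)
    b=P[near&(P[:,2]>.045)&(P[:,2]<.08)]; print('  side cyl',len(b),circ(b) if len(b)>20 else '')
    # spot blue pixels visible on disc plane: fit circle r=.033 to hull outer boundary
    blue=near&(abs(H[:,0]-118)<14)&(H[:,1]>120)&(abs(P[:,2]-.035)<.006)
    if blue.sum()>15:
        m=np.zeros(v['d'].shape,np.uint8); m[uv[blue,1],uv[blue,0]]=1
        Q=plane(v,uv[blue],.034); print('  spot visible',blue.sum(),'rim r to .553,-.212:',np.percentile(np.hypot(Q[:,0]-.553,Q[:,1]+.212),[50,95,100]))
    k=P[(P[:,2]>.068)&(P[:,2]<.082)&(np.hypot(P[:,0]-.5345,P[:,1]+.2905)<.025)]; print('  knob',len(k),k.mean(0) if len(k) else '')
    c0=np.array([.5345,-.2905]); ang=np.radians(76.6)
    for i,n in enumerate(['blue','white','brown','black']):
        c=c0+.08*np.array([np.cos(ang+i*np.pi/2),np.sin(ang+i*np.pi/2)])
        q=P[(np.hypot(*(P[:,:2]-c).T)<.04)&(P[:,2]>.083)&(P[:,2]<.096)]
        if len(q)>20: print('   ',n,c,q.mean(0),len(q), 'ang',np.degrees(np.arctan2(*(q.mean(0)[:2]-c0)[::-1])).round(1))
E
python3 f.py a16 wrist scene side
python3 - <<'E'
import sys; sys.path.insert(0,'.')
import pickle
# same angle measure on the start pictures
from h import *
for cam in ["scene","side"]:
    v=pickle.load(open('a.pkl','rb'))[cam]['v']; P,uv=cloud(v,v['d']>0)
    c0=np.array([.5345,-.2905]); ang=np.radians(76.6)
    for i,n in enumerate(['blue','white','brown','black']):
        c=c0+.08*np.array([np.cos(ang+i*np.pi/2),np.sin(ang+i*np.pi/2)])
        q=P[(np.hypot(*(P[:,:2]-c).T)<.04)&(P[:,2]>.083)&(P[:,2]<.096)]
        if len(q)>20: print('start',cam,n,q.mean(0),len(q),'ang',np.degrees(np.arctan2(*(q.mean(0)[:2]-c0)[::-1])).round(1))
E
```

```text
wrist jar top 3279 [ 0.5518 -0.212   0.0884] [ 0.5532 -0.2123]
  side cyl 517 [ 0.5531 -0.2123  0.0274]
  spot visible 291 rim r to .553,-.212: [0.0302 0.032  0.0324]
  knob 1161 [ 0.534  -0.2884  0.0719]
    blue [ 0.553  -0.2127] [ 0.5519 -0.212   0.0884] 3263 ang 77.5
    white [ 0.4567 -0.272 ] [ 0.4586 -0.2697  0.0885] 4451 ang 164.7
    brown [ 0.516  -0.3683] [ 0.5146 -0.3664  0.0882] 3501 ang -104.7
    black [ 0.6123 -0.309 ] [ 0.6139 -0.297   0.0882] 1617 ang -4.7
scene jar top 373 [ 0.5545 -0.2142  0.0892] [ 0.5536 -0.2135]
  side cyl 175 [ 0.552  -0.2121  0.0277]
  spot visible 71 rim r to .553,-.212: [0.0293 0.0315 0.032 ]
  knob 155 [ 0.5364 -0.2899  0.0732]
    blue [ 0.553  -0.2127] [ 0.5544 -0.214   0.0892] 370 ang 75.4
    white [ 0.4567 -0.272 ] [ 0.4608 -0.2716  0.0894] 348 ang 165.6
    brown [ 0.516  -0.3683] [ 0.5169 -0.3691  0.0896] 381 ang -102.6
    black [ 0.6123 -0.309 ] [ 0.6138 -0.3078  0.0891] 414 ang -12.3
side jar top 593 [ 0.5527 -0.2161  0.0892] [ 0.5533 -0.2138]
  side cyl 424 [ 0.5535 -0.2121  0.0278]
  spot visible 127 rim r to .553,-.212: [0.0274 0.0305 0.0314]
  knob 289 [ 0.5344 -0.293   0.0736]
    blue [ 0.553  -0.2127] [ 0.5528 -0.2158  0.0893] 582 ang 76.3
    white [ 0.4567 -0.272 ] [ 0.4586 -0.2739  0.0898] 661 ang 167.6
    brown [ 0.516  -0.3683] [ 0.5153 -0.3711  0.0897] 855 ang -103.4
    black [ 0.6123 -0.309 ] [ 0.6116 -0.3096  0.09  ] 697 ang -13.9
start scene white [ 0.4605 -0.2714  0.0895] 340 ang 165.5
start scene brown [ 0.5172 -0.3693  0.0898] 381 ang -102.4
start scene black [ 0.6138 -0.3078  0.0894] 412 ang -12.3
start side white [ 0.4587 -0.2739  0.0898] 661 ang 167.7
start side brown [ 0.5154 -0.371   0.0897] 853 ang -103.3
start side black [ 0.6116 -0.3095  0.09  ] 701 ang -13.9
```

```bash
python3 -c "
import cv2
im=cv2.imread('pics/wrist_a16.png'); im2=cv2.imread('pics/side_a16.png')[240:400,230:400]
cv2.imwrite('pics/side_a16c.png',cv2.resize(im2,None,fx=3.2,fy=3.2,interpolation=2))"
```

```text
(no output)
```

View pics/wrist_a16.png

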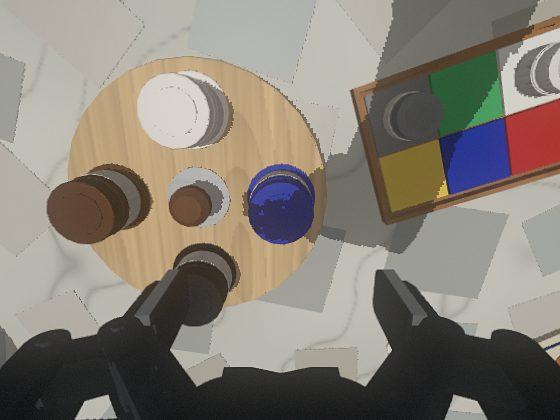

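View pics/side_a16c.png

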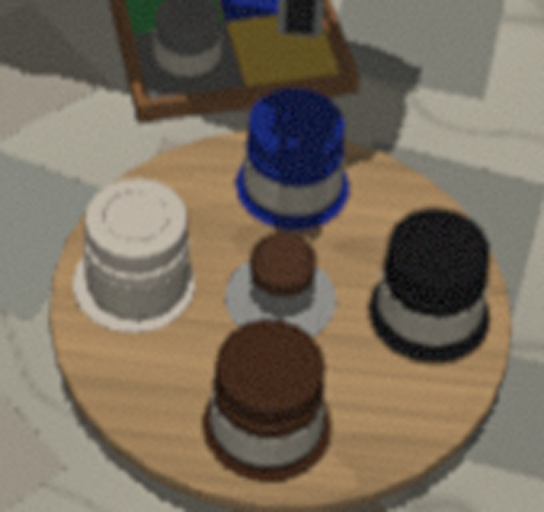

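The jar is centred on the spot to about 1 mm, and the carousel angle is the same as at the start. Now the bottles go back, yellow first.

```bash
python3 -c "
from h import *
go(.598,.2845,.205,93)"
```

```text
t 29.8 pos [ 0.5527 -0.2118  0.1991] jaw 76.5 gap 0.0858 F [ 0.1105 -0.3676 -1.2791] j [-0.5018  0.3622  0.0096  1.2201  0.0005 -0.267 ]
GO rot [-0.2873  0.0013 -0.0015] shift [-0.0053  0.0714  0.4932] dist 0.498
```

step_arm(moves=[[[-0.01, 0, 0, -0.005, 0.002, 0.015, 1], [-0.04, 0, 0, -0.005, 0.007, 0.05, 1], [-0.07, 0, 0, -0.005, 0.013, 0.092, 1], [-0.1, 0, 0, -0.005, 0.02, 0.137, 1], [-0.13, 0, 0, -0.005, 0.026, 0.182, 1], [-0.16, 0, 0, -0.005, 0.033, 0.228, 1], [-0.19, 0, 0, -0.005, 0.04, 0.274, 1], [-0.22, 0, 0, -0.005, 0.046, 0.32, 1], [-0.25, 0, 0, -0.005, 0.053, 0.365, 1], [-0.27, 0, 0, -0.005, 0.059, 0.408, 1], [-0.287, 0, 0, -0.005, 0.065, 0.446, 1], [-0.287, 0, 0, -0.005, 0.069, 0.475, 1]]])

```text
clock: 31.0
tcp_pos: [0.5949, 0.2696, 0.2042]
orientation: [0.486, -0.513, 0.486, 0.515]
wrist_force: [1.2, -1.1, 0.3]
finger_gap: 0.0852
```

step_arm(moves=[[[0, 0, 0, 0, 0.003, 0.015, 1], [0, 0, 0, 0, 0.003, 0.018, 1], [0, 0, 0, 0, 0.003, 0.018, 1]]])

```text
clock: 31.3
tcp_pos: [0.59, 0.2876, 0.2039]
orientation: [0.485, -0.513, 0.486, 0.515]
wrist_force: [0.2, -0.5, 0.7]
finger_gap: 0.0855
```

```bash
python3 -c "
from h import *
from c import caps
env.read_camera('wrist')
v=look('wrist'); save(v,'pics/w17.png'); caps(v,zt=.134)
go(.598,.2848,.118,93)"
```

```text
yellow 0.76 [277.5, 217.7] 1569 [0.5976 0.2851 0.1331]
  circ px 277.6694641113281 241.91041564941406 pos [[0.5973 0.285  0.134 ]] fit [0.5976 0.2851 0.0156]
green 0.8 [272.6, 131.9] 2039 [0.5252 0.2774 0.1333]
  circ px 271.0 132.5 pos [[0.525  0.2772 0.134 ]] fit [0.5254 0.2774 0.0152]
t 31.55 pos [0.5911 0.2861 0.2045] jaw 93.1 gap 0.0852 F [ 0.6384 -0.037   0.0946] j [0.3276 0.4883 0.2152 1.2996 0.0022 0.2743]
GO rot [ 0.001   0.0016 -0.0024] shift [ 0.0865 -0.007  -0.0018] dist 0.087
```

View pics/w17.png

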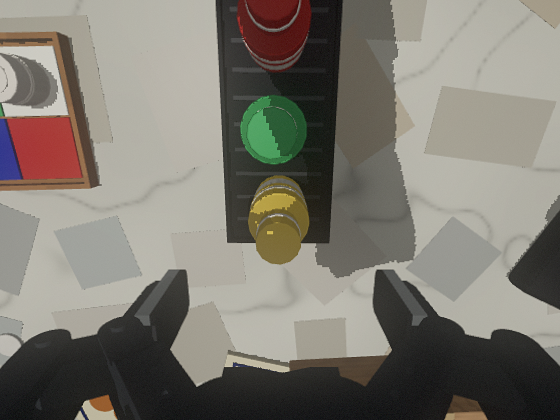

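step_arm(moves=[[[0, 0, 0, 0, -0.003, -0.0005, 1], [0, 0, 0, 0.005, -0.0067, -0.0015, 1], [0, 0, 0, 0.02, -0.0067, -0.0015, 1], [0, 0, 0, 0.038, -0.0067, -0.0015, 1], [0, 0, 0, 0.056, -0.0067, -0.0015, 1], [0, 0, 0, 0.071, -0.0067, -0.0015, 1], [0, 0, 0, 0.081, -0.0067, -0.0015, 1], [0, 0, 0, 0.0845, -0.0067, -0.0015, 1], [0, 0, 0, 0.0845, -0.0067, -0.0015, 0.6], [0, 0, 0, 0.0845, -0.0067, -0.0015, 0.45], [0, 0, 0, 0.0845, -0.0067, -0.0015, 0.35], [0, 0, 0, 0.0845, -0.0067, -0.0015, 0.2]]])

```text
clock: 32.75
tcp_pos: [0.5983, 0.2853, 0.1211]
orientation: [0.487, -0.512, 0.486, 0.514]
wrist_force: [0.3, 0.7, -1.0]
finger_gap: 0.0307
```

step_arm(moves=[[[0, 0, 0, 0, 0, 0, 0.1], [0, 0, 0, 0, 0, 0, 0.1], [0, 0, 0, 0, 0, 0, 0.1]]])

```text
clock: 33.05
tcp_pos: [0.5983, 0.2854, 0.1211]
orientation: [0.487, -0.512, 0.486, 0.514]
wrist_force: [0.1, 0.9, -1.0]
finger_gap: 0.0307
```

```bash
python3 -c "
from h import *
v=look('wrist'); save(v,'pics/w18.png')
go(.5694,-.0749,.22,96)"
```

```text
t 33.1 pos [0.5982 0.2853 0.1211] jaw 93.1 gap 0.0306 F [ 0.8595  0.7309 -0.7546] j [0.323  0.5365 0.0864 1.1209 0.0023 0.2696]
GO rot [-0.0513  0.0022 -0.0007] shift [-0.0997  0.0481 -0.358 ] dist 0.375
```

View pics/w18.png

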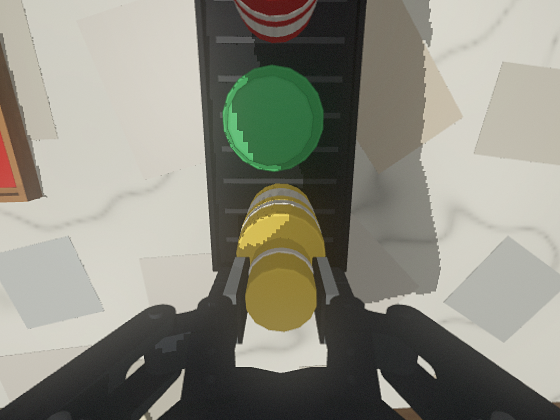

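Yellow is gripped. I'll lift it and carry it to the yellow tile, then check before lowering.

step_arm(moves=[[[0, 0, 0, -0.006, 0, 0, 0.1], [0, 0, 0, -0.024, 0, 0, 0.1], [0, 0, 0, -0.046, 0.001, -0.006, 0.1], [-0.01, 0, 0, -0.066, 0.003, -0.023, 0.1], [-0.015, 0, 0, -0.08, 0.007, -0.052, 0.1], [-0.02, 0, 0, -0.085, 0.012, -0.09, 0.1], [-0.03, 0, 0, -0.085, 0.018, -0.132, 0.1], [-0.04, 0, 0, -0.085, 0.024, -0.175, 0.1], [-0.05, 0, 0, -0.085, 0.03, -0.218, 0.1], [-0.051, 0.002, 0, -0.085, 0.035, -0.26, 0.1], [-0.051, 0.002, 0, -0.085, 0.04, -0.297, 0.1], [-0.051, 0.002, 0, -0.085, 0.044, -0.327, 0.1]]])

```text
clock: 34.3
tcp_pos: [0.5712, -0.0459, 0.2055]
orientation: [0.473, -0.525, 0.474, 0.525]
wrist_force: [-0.2, -0.0, -4.1]
finger_gap: 0.0308
```

```bash
python3 -c "
from h import *
go(.5694,-.0749,.2,96)"
```

```text
t 34.3 pos [ 0.5712 -0.0459  0.2055] jaw 95.9 gap 0.0308 F [-0.1525 -0.015  -4.1142] j [-0.2201  0.3229 -0.031   1.218  -0.0003 -0.3232]
GO rot [-0.0016  0.     -0.0011] shift [ 0.0055  0.0048 -0.0287] dist 0.03
```

step_arm(moves=[[[0, 0, 0, 0, 0.002, -0.012, 0.1], [0, 0, 0, 0.004, 0.004, -0.022, 0.1], [0, 0, 0, 0.015, 0.0048, -0.0285, 0.1], [0, 0, 0, 0.03, 0.0048, -0.0287, 0.1], [0, 0, 0, 0.045, 0.0048, -0.0287, 0.1], [0, 0, 0, 0.055, 0.0048, -0.0287, 0.1], [0, 0, 0, 0.06, 0.0048, -0.0287, 0.1], [0, 0, 0, 0.062, 0.0048, -0.0287, 0.1], [0, 0, 0, 0.062, 0.0048, -0.0287, 0.1]]])

```text
clock: 35.2
tcp_pos: [0.5695, -0.0746, 0.1435]
orientation: [0.473, -0.525, 0.474, 0.525]
wrist_force: [0.0, -0.4, -3.2]
finger_gap: 0.0308
```

```bash
cat > g.py <<'E'
from h import *
from scipy.optimize import least_squares
import sys
def fitr(P,r):
    return least_squares(lambda x:np.hypot(*(P[:,:2]-x).T)-r,P[:,:2].mean(0),loss='soft_l1',f_scale=.002).x
def body(names,tag):
    for cam in ['scene','side']:
        v=look(cam); save(v,f'pics/{cam}_{tag}.png')
        for n in names:
            r=env.silhouettes(cam,'bottle_'+n)
            if not r: print(cam,n,'none'); continue
            P,_=cloud(v,r[0]['mask']); z0=P[:,2].max()-.132
            lo=P[(P[:,2]>.02)&(P[:,2]<.055)]; hi=P[(P[:,2]>.06)&(P[:,2]<.09)]; cap=P[(P[:,2]>.108)&(P[:,2]<.135)]
            print(cam,n,round(r[0]['confidence'],2),'low',len(lo),fitr(lo,.026) if len(lo)>15 else '','high',len(hi),fitr(hi,.026) if len(hi)>15 else '','cap',len(cap),fitr(cap,.016) if len(cap)>15 else '','zmax',np.percentile(P[:,2],99))
if __name__=='__main__': body(sys.argv[2:],sys.argv[1])
E
python3 g.py y19 yellow; python3 -c "
from h import *
v=look('wrist'); save(v,'pics/w19.png')
go(.5694,-.0749,.127,96)"
```

```text
scene yellow 0.89 low 103 [ 0.5693 -0.0745] high 145 [ 0.5697 -0.0747] cap 177 [ 0.5727 -0.0762] zmax 0.1585753826393142
side yellow 0.82 low 217 [ 0.5709 -0.0747] high 293 [ 0.5709 -0.0751] cap 305 [ 0.5702 -0.0797] zmax 0.15833192696344806
t 35.45 pos [ 0.5697 -0.075   0.1441] jaw 95.9 gap 0.0307 F [ 0.3975 -0.7633 -2.6873] j [-0.2704  0.3586 -0.1345  1.0775 -0.0004 -0.3736]
GO rot [-0.0016 -0.0004 -0.    ] shift [0.0171 0.0003 0.0002] dist 0.017
```

View pics/w19.png

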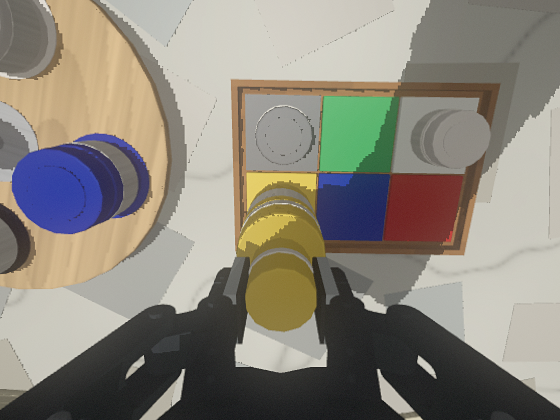

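View pics/scene_y19.png

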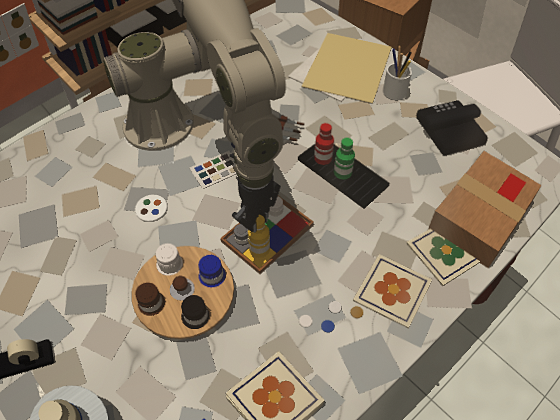

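The held bottle's body fit is (0.570,-0.0747), against a tile centre of (0.5694,-0.075). I'll lower it and release.

step_arm(moves=[[[0, 0, 0, 0.005, 0, 0, 0.1], [0, 0, 0, 0.01, 0, 0, 0.1], [0, 0, 0, 0.0135, 0, 0, 0.1], [0, 0, 0, 0.0155, 0, 0, 0.1], [0, 0, 0, 0.0165, 0, 0, 0.1], [0, 0, 0, 0.0172, 0, 0, 0.1], [0, 0, 0, 0.0172, 0, 0, 0.1]]])

```text
clock: 36.15
tcp_pos: [0.5698, -0.0751, 0.1271]
orientation: [-0.474, 0.525, -0.474, -0.525]
wrist_force: [0.9, 0.0, -3.5]
finger_gap: 0.0311
```

step_arm(moves=[[[0, 0, 0, 0.0006, 0, 0, 0.1], [0, 0, 0, 0.001, 0, 0, 0.1], [0, 0, 0, 0.001, 0, 0, 0.45], [0, 0, 0, 0.001, 0, 0, 0.5], [0, 0, 0, 0.001, 0, 0, 0.6], [0, 0, 0, 0.001, 0, 0, 0.7], [0, 0, 0, 0.001, 0, 0, 0.8], [0, 0, 0, -0.01, 0, 0, 0.8], [0, 0, 0, -0.03, 0, 0, 0.8], [0, 0, 0, -0.055, 0, 0, 1], [0, 0, 0, -0.08, 0, 0, 1]]])

```text
clock: 37.25
tcp_pos: [0.5697, -0.075, 0.2086]
orientation: [-0.474, 0.525, -0.474, -0.525]
wrist_force: [0.9, 0.1, -0.4]
finger_gap: 0.0859
```

```bash
python3 g.py y20 yellow green red; python3 -c "
from h import *
go(.525,.2775,.205,93)"
```

```text
scene yellow 0.65 low 151 [ 0.5703 -0.0752] high 155 [ 0.5703 -0.075 ] cap 83 [ 0.57   -0.0748] zmax 0.1435254068481176
scene green 0.58 low 145 [0.5234 0.2765] high 172 [0.5229 0.2771] cap 124 [0.5231 0.2779] zmax 0.13701365088774045
scene red 0.65 low 130 [0.4468 0.2752] high 147 [0.4465 0.2755] cap 118 [0.4459 0.2744] zmax 0.13674692655229845
side yellow 0.87 low 313 [ 0.5713 -0.0752] high 305 [ 0.5712 -0.0753] cap 181 [ 0.5713 -0.0748] zmax 0.14245775159167928
side green 0.83 low 235 [0.5259 0.2776] high 233 [0.5258 0.278 ] cap 145 [0.5257 0.2782] zmax 0.1367001609390927
side red 0.73 low 233 [0.4488 0.2743] high 245 [0.4489 0.275 ] cap 150 [0.4488 0.2748] zmax 0.13656207704488407
t 37.65 pos [ 0.5691 -0.0749  0.206 ] jaw 95.9 gap 0.0851 F [ 0.4173  0.1046 -1.047 ] j [-0.2704  0.325  -0.0267  1.2207 -0.0004 -0.3735]
GO rot [ 0.0507  0.0002 -0.0016] shift [0.0011 0.0076 0.355 ] dist 0.355
```

View pics/side_y20.png

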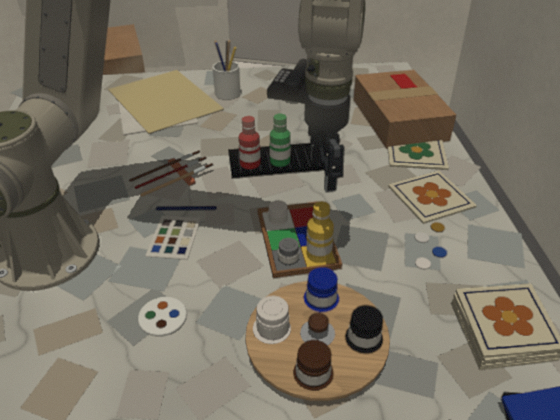

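Yellow stands upright on its tile. Green is next.

step_arm(moves=[[[0.01, 0, 0, 0, 0, 0.015, 1], [0.02, 0, 0, 0, 0.001, 0.047, 1], [0.03, 0, 0, 0, 0.002, 0.086, 1], [0.04, 0, 0, 0, 0.003, 0.128, 1], [0.05, 0, 0, 0, 0.004, 0.17, 1], [0.05, 0, 0, 0, 0.005, 0.213, 1], [0.05, 0, 0, 0, 0.006, 0.255, 1], [0.05, 0, 0, 0, 0.007, 0.293, 1], [0.05, 0, 0, 0, 0.0076, 0.325, 1], [0.05, 0, 0, 0, 0.0078, 0.347, 1], [0.05, 0, 0, 0, 0.0078, 0.355, 1], [0.05, 0, 0, 0, 0.0078, 0.355, 1]]])

```text
clock: 38.85
tcp_pos: [0.5243, 0.278, 0.2053]
orientation: [0.485, -0.513, 0.487, 0.514]
wrist_force: [-0.8, -0.6, 0.6]
finger_gap: 0.0853
```

```bash
python3 -c "
from h import *
from c import caps
env.read_camera('wrist')
v=look('wrist'); save(v,'pics/w21.png'); caps(v,zt=.134,names=('red','green'))
go(.5247,.2776,.120,93)"
```

```text
red 0.56 [282.4, 117.1] 2116 [0.4486 0.2741 0.1333]
  circ px 282.5 115.0 pos [[0.4485 0.274  0.134 ]] fit [0.4489 0.2741 0.0152]
t 39.05 pos [0.525  0.2762 0.2059] jaw 93.0 gap 0.0851 F [-0.2333  0.3444 -0.5995] j [0.3488 0.3623 0.0265 1.2371 0.0004 0.2973]
GO rot [-0.0008 -0.0002 -0.0021] shift [0.0859 0.0001 0.0014] dist 0.086
```

step_arm(moves=[[[0, 0, 0, 0.005, 0, 0.001, 1], [0, 0, 0, 0.02, 0, 0.001, 1], [0, 0, 0, 0.038, 0, 0.001, 1], [0, 0, 0, 0.056, 0, 0.001, 1], [0, 0, 0, 0.071, 0, 0.001, 1], [0, 0, 0, 0.08, 0, 0.001, 1], [0, 0, 0, 0.085, 0, 0.001, 1], [0, 0, 0, 0.085, 0, 0.001, 1]]])

```text
clock: 39.85
tcp_pos: [0.5246, 0.2767, 0.1205]
orientation: [0.486, -0.512, 0.488, 0.513]
wrist_force: [-0.2, -0.1, 0.2]
finger_gap: 0.0859
```

```bash
python3 -c "
from h import *
v=look('wrist'); save(v,'pics/w22.png')
go(.5247,.2776,.120,93)"
```

```text
t 39.9 pos [0.525  0.277  0.1211] jaw 92.9 gap 0.0853 F [-0.1886  0.6092  0.1512] j [ 0.3501  0.4107 -0.116   1.0461  0.0004  0.2989]
GO rot [-0.0012 -0.0002 -0.002 ] shift [0.0011 0.0003 0.0007] dist 0.001
```

View pics/w22.png

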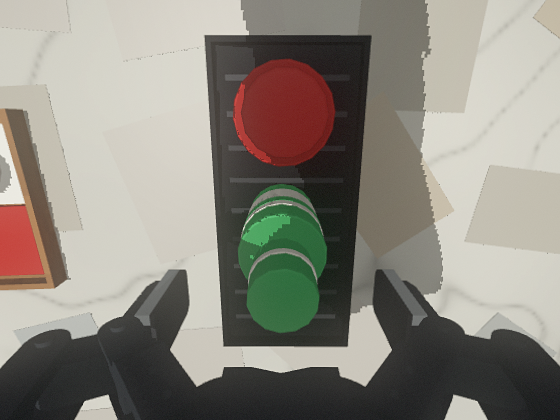

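step_arm(moves=[[[0, 0, 0, 0, 0, 0.0005, 0.6], [0, 0, 0, 0, 0, 0.0005, 0.45], [0, 0, 0, 0, 0, 0.0005, 0.35], [0, 0, 0, 0, 0, 0.0005, 0.2], [0, 0, 0, 0, 0, 0.0005, 0.1], [0, 0, 0, 0, 0, 0.0005, 0.1], [0, 0, 0, 0, 0, 0.0005, 0.1]]])

```text
clock: 40.6
tcp_pos: [0.5254, 0.2776, 0.1217]
orientation: [0.487, -0.512, 0.487, 0.513]
wrist_force: [0.1, -0.1, 4.2]
finger_gap: 0.0309
```

```bash
python3 -c "
from h import *
go(.5027,-.0188,.2,96)"
```

```text
t 40.6 pos [0.5254 0.2776 0.1217] jaw 92.9 gap 0.0309 F [ 0.0992 -0.1166  4.1616] j [ 0.3508  0.4105 -0.1146  1.0464  0.0003  0.2997]
GO rot [-0.0536  0.0001 -0.0007] shift [-0.0782  0.0379 -0.2948] dist 0.307
```

step_arm(moves=[[[0, 0, 0, -0.006, 0, 0, 0.1], [0, 0, 0, -0.024, 0, 0, 0.1], [0, 0, 0, -0.046, 0.001, -0.006, 0.1], [-0.01, 0, 0, -0.066, 0.003, -0.023, 0.1], [-0.015, 0, 0, -0.078, 0.007, -0.05, 0.1], [-0.02, 0, 0, -0.083, 0.011, -0.085, 0.1], [-0.03, 0, 0, -0.083, 0.016, -0.122, 0.1], [-0.04, 0, 0, -0.083, 0.021, -0.16, 0.1], [-0.05, 0, 0, -0.083, 0.026, -0.198, 0.1], [-0.053, 0, 0, -0.083, 0.03, -0.235, 0.1], [-0.053, 0, 0, -0.083, 0.034, -0.265, 0.1], [-0.053, 0, 0, -0.083, 0.0375, -0.286, 0.1]]])

```text
clock: 41.8
tcp_pos: [0.5017, -0.0118, 0.2042]
orientation: [0.473, -0.524, 0.474, 0.526]
wrist_force: [0.4, 0.0, -2.3]
finger_gap: 0.0308
```

```bash
python3 -c "
from h import *
go(.5027,-.0188,.1435,96)"
```

```text
t 41.8 pos [ 0.5017 -0.0118  0.2042] jaw 95.9 gap 0.0308 F [ 0.3518  0.0354 -2.2724] j [-0.1834  0.1896 -0.2109  1.1727 -0.0004 -0.2859]
GO rot [-0.0022  0.0003 -0.0024] shift [ 0.0607 -0.0004 -0.0071] dist 0.061
```

step_arm(moves=[[[0, 0, 0, 0.004, 0, -0.004, 0.1], [0, 0, -0.002, 0.015, 0, -0.007, 0.1], [0, 0, -0.002, 0.03, 0, -0.007, 0.1], [0, 0, -0.002, 0.044, 0, -0.007, 0.1], [0, 0, -0.002, 0.054, 0, -0.007, 0.1], [0, 0, -0.002, 0.0595, 0, -0.007, 0.1], [0, 0, -0.002, 0.0607, 0, -0.007, 0.1], [0, 0, -0.002, 0.0607, 0, -0.007, 0.1]]])

```text
clock: 42.6
tcp_pos: [0.5024, -0.0184, 0.1435]
orientation: [0.474, -0.525, 0.474, 0.525]
wrist_force: [-0.6, -0.3, -1.9]
finger_gap: 0.0303
```

```bash
python3 g.py g23 green; python3 -c "
from h import *
v=look('wrist'); save(v,'pics/w23.png')
go(.5027,-.0188,.1277,96)"
```

```text
scene green 0.79 low 33 [ 0.5014 -0.0179] high 120 [ 0.5019 -0.0182] cap 163 [ 0.5053 -0.0205] zmax 0.15876577969648542
side green 0.64 low 184 [ 0.5033 -0.0182] high 282 [ 0.503  -0.0188] cap 283 [ 0.5032 -0.023 ] zmax 0.15561711630954161
t 42.85 pos [ 0.5027 -0.0188  0.1441] jaw 95.9 gap 0.0307 F [ 0.1302  0.2502 -2.4682] j [-0.1972  0.2281 -0.3162  1.0259  0.0002 -0.2997]
GO rot [-0.0022  0.      0.0007] shift [ 0.0164  0.     -0.    ] dist 0.016
```

View pics/w23.png

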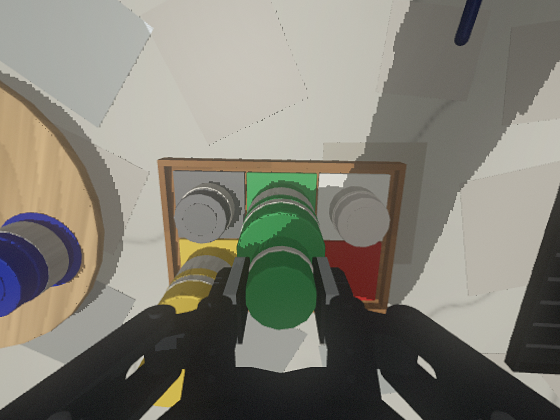

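Green is centred over its tile, with the body fit within 1 mm. Lowering and releasing.

step_arm(moves=[[[0, 0, 0, 0.005, 0, 0, 0.1], [0, 0, 0, 0.01, 0, 0, 0.1], [0, 0, 0, 0.0135, 0, 0, 0.1], [0, 0, 0, 0.0155, 0, 0, 0.1], [0, 0, 0, 0.0165, 0, 0, 0.1], [0, 0, 0, 0.0168, 0, 0, 0.1], [0, 0, 0, 0.0168, 0, 0, 0.1]]])

```text
clock: 43.55
tcp_pos: [0.5029, -0.0188, 0.1278]
orientation: [-0.474, 0.525, -0.473, -0.525]
wrist_force: [-1.9, 0.1, 3.7]
finger_gap: 0.0306
```

step_arm(moves=[[[0, 0, 0, 0.0006, 0, 0, 0.1], [0, 0, 0, 0.001, 0, 0, 0.1], [0, 0, 0, 0.001, 0, 0, 0.45], [0, 0, 0, 0.001, 0, 0, 0.5], [0, 0, 0, 0.001, 0, 0, 0.6], [0, 0, 0, 0.001, 0, 0, 0.7], [0, 0, 0, 0.001, 0, 0, 0.8], [0, 0, 0, -0.01, 0, 0, 0.8], [0, 0, 0, -0.03, 0, 0, 0.8], [0, 0, 0, -0.055, 0, 0, 1], [0, 0, 0, -0.08, 0, 0, 1]]])

```text
clock: 44.65
tcp_pos: [0.5026, -0.0187, 0.2093]
orientation: [-0.474, 0.525, -0.473, -0.525]
wrist_force: [0.1, -0.1, -0.5]
finger_gap: 0.0853
```

```bash
python3 g.py g24 green; python3 -c "
from h import *
go(.4482,.2745,.205,93)"
```

```text
scene green 0.86 low 47 [ 0.5025 -0.0185] high 127 [ 0.5025 -0.0183] cap 90 [ 0.5029 -0.0184] zmax 0.14389810720398885
side green 0.56 low 249 [ 0.5037 -0.0189] high 272 [ 0.5037 -0.0188] cap 167 [ 0.5038 -0.0186] zmax 0.14228370686430328
t 44.85 pos [ 0.5033 -0.0189  0.2088] jaw 95.9 gap 0.0855 F [1.0354 0.0863 0.7188] j [-0.1972  0.1861 -0.2038  1.1776  0.0003 -0.2998]
GO rot [ 0.0502 -0.0006  0.0032] shift [0.0035 0.0248 0.2975] dist 0.299
```

View pics/side_g24.png

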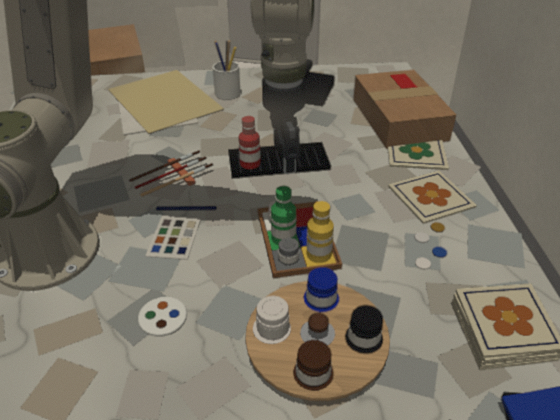

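Green stands upright at (0.503,-0.0186) on its tile. Red is last.

step_arm(moves=[[[0.01, 0, 0, 0, 0.001, 0.014, 1], [0.02, 0, 0, 0, 0.004, 0.042, 1], [0.03, 0, 0, 0, 0.007, 0.078, 1], [0.04, 0, 0.003, 0, 0.01, 0.117, 1], [0.05, 0, 0.003, 0, 0.013, 0.157, 1], [0.05, 0, 0.003, 0, 0.016, 0.195, 1], [0.05, 0, 0.003, 0.0035, 0.019, 0.23, 1], [0.05, 0, 0.003, 0.0035, 0.022, 0.262, 1], [0.05, 0, 0.003, 0.0035, 0.024, 0.285, 1], [0.05, 0, 0.003, 0.0035, 0.0248, 0.2975, 1], [0.05, 0, 0.003, 0.0035, 0.0248, 0.2975, 1], [0.05, 0, 0.003, 0.0035, 0.0248, 0.2975, 1]]])

```text
clock: 46.05
tcp_pos: [0.448, 0.2739, 0.2045]
orientation: [-0.486, 0.513, -0.487, -0.513]
wrist_force: [0.2, 0.1, -0.4]
finger_gap: 0.0855
```

```bash
python3 -c "
from h import *
go(.4485,.2745,.1205,93)"
```

```text
t 46.05 pos [0.448  0.2739 0.2045] jaw 93.0 gap 0.0855 F [ 0.1893  0.0965 -0.3869] j [ 0.3964  0.2325 -0.1558  1.1837 -0.0011  0.3438]
GO rot [ 0.0002 -0.0014 -0.0007] shift [ 0.084  -0.0006  0.0007] dist 0.084
```

step_arm(moves=[[[0, 0, 0, 0.005, -0.0006, 0.0007, 1], [0, 0, 0, 0.02, -0.0006, 0.0007, 1], [0, 0, 0, 0.038, -0.0006, 0.0007, 1], [0, 0, 0, 0.056, -0.0006, 0.0007, 1], [0, 0, 0, 0.071, -0.0006, 0.0007, 1], [0, 0, 0, 0.08, -0.0006, 0.0007, 1], [0, 0, 0, 0.084, -0.0006, 0.0007, 1], [0, 0, 0, 0.084, -0.0006, 0.0007, 1]]])

```text
clock: 46.85
tcp_pos: [0.4485, 0.2739, 0.1202]
orientation: [-0.486, 0.513, -0.488, -0.513]
wrist_force: [-0.2, 0.1, 0.6]
finger_gap: 0.0852
```

```bash
python3 -c "
from h import *
v=look('wrist'); save(v,'pics/w25.png')
go(.4485,.2745,.1205,93)"
```

```text
t 46.9 pos [0.4488 0.2742 0.1207] jaw 93.0 gap 0.0854 F [-0.0448  0.5813  0.0858] j [ 0.3964  0.2897 -0.2949  0.987  -0.0012  0.3445]
GO rot [-0.0004 -0.0014 -0.0005] shift [0.0002 0.0003 0.0003] dist 0.001
```

View pics/w25.png

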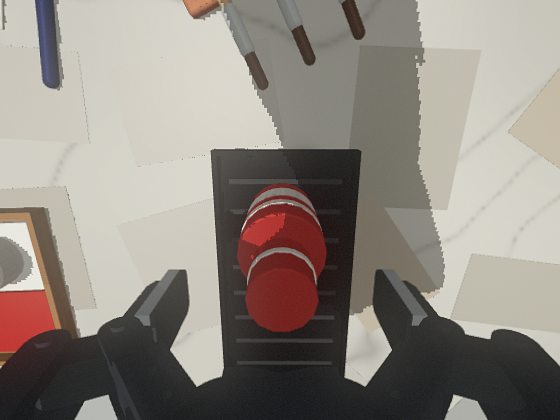

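The red cap (282,293) is centred between the fingers. Closing.

step_arm(moves=[[[0, 0, 0, 0, 0, 0, 0.6], [0, 0, 0, 0, 0, 0, 0.45], [0, 0, 0, 0, 0, 0, 0.35], [0, 0, 0, 0, 0, 0, 0.2], [0, 0, 0, 0, 0, 0, 0.1], [0, 0, 0, 0, 0, 0, 0.1], [0, 0, 0, 0, 0, 0, 0.1]]])

```text
clock: 47.6
tcp_pos: [0.4491, 0.2743, 0.1213]
orientation: [-0.487, 0.513, -0.487, -0.512]
wrist_force: [-1.2, -0.7, 5.2]
finger_gap: 0.0306
```

```bash
python3 -c "
from h import *
go(.559,.048,.2,96)"
```

```text
t 47.6 pos [0.4491 0.2743 0.1213] jaw 93.0 gap 0.0306 F [-1.2392 -0.7185  5.1597] j [ 0.3964  0.2891 -0.2943  0.9874 -0.0013  0.3444]
GO rot [-0.0527 -0.0012  0.0004] shift [-0.0784 -0.098  -0.2318] dist 0.264
```

step_arm(moves=[[[0, 0, 0, -0.006, 0, 0, 0.1], [0, 0, 0, -0.024, 0, 0, 0.1], [0, 0, 0, -0.046, -0.002, -0.005, 0.1], [-0.01, 0, 0, -0.066, -0.009, -0.02, 0.1], [-0.015, 0, 0, -0.078, -0.019, -0.044, 0.1], [-0.02, 0, 0, -0.083, -0.031, -0.073, 0.1], [-0.03, 0, 0, -0.083, -0.044, -0.104, 0.1], [-0.04, 0, 0, -0.083, -0.057, -0.135, 0.1], [-0.05, 0, 0, -0.083, -0.07, -0.165, 0.1], [-0.053, 0, 0, -0.083, -0.081, -0.192, 0.1], [-0.053, 0, 0, -0.083, -0.09, -0.213, 0.1], [-0.053, 0, 0, -0.083, -0.096, -0.227, 0.1]]])

```text
clock: 48.8
tcp_pos: [0.5569, 0.0512, 0.2038]
orientation: [0.473, -0.525, 0.474, 0.525]
wrist_force: [-0.3, -0.0, -3.6]
finger_gap: 0.0305
```

```bash
python3 -c "
from h import *
go(.559,.048,.1435,96)"
```

```text
t 48.8 pos [0.5569 0.0512 0.2038] jaw 95.9 gap 0.0305 F [-0.3345 -0.0127 -3.5773] j [-0.0513  0.2973 -0.0706  1.2039 -0.0012 -0.1547]
GO rot [-0.0013 -0.001  -0.0012] shift [ 0.0603 -0.0018 -0.0033] dist 0.06
```

step_arm(moves=[[[0, 0, 0, 0.004, -0.001, -0.002, 0.1], [0, 0, 0, 0.015, -0.0015, -0.003, 0.1], [0, 0, 0, 0.03, -0.0015, -0.003, 0.1], [0, 0, 0, 0.044, -0.0015, -0.003, 0.1], [0, 0, 0, 0.054, -0.0015, -0.003, 0.1], [0, 0, 0, 0.0595, -0.0015, -0.003, 0.1], [0, 0, 0, 0.0603, -0.0015, -0.003, 0.1], [0, 0, 0, 0.0603, -0.0015, -0.003, 0.1]]])

```text
clock: 49.6
tcp_pos: [0.5587, 0.0486, 0.1437]
orientation: [-0.473, 0.525, -0.474, -0.525]
wrist_force: [0.3, -0.1, -3.3]
finger_gap: 0.0305
```

```bash
python3 g.py r26 red; python3 -c "
from h import *
v=look('wrist'); save(v,'pics/w26.png')
go(.559,.048,.1276,96)"
```

```text
scene red 0.74 low 105 [0.5569 0.049 ] high 150 [0.5575 0.0484] cap 174 [0.561  0.0452] zmax 0.15976273220894502
side red 0.75 low 147 [0.548  0.0019] high 261 [0.5591 0.0481] cap 260 [0.5588 0.0437] zmax 0.15684828746779161
t 49.85 pos [0.559  0.0482 0.1441] jaw 95.9 gap 0.031 F [ 0.1967 -0.0971 -3.4696] j [-0.0564  0.3341 -0.1703  1.0664 -0.0013 -0.1598]
GO rot [-0.0012 -0.0013 -0.0001] shift [ 0.0165  0.     -0.0002] dist 0.017
```

View pics/w26.png

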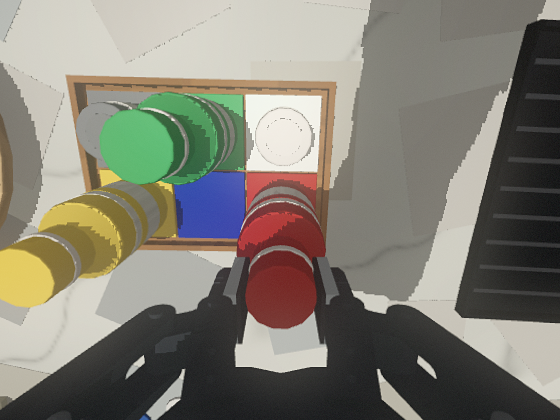

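step_arm(moves=[[[0, 0, 0, 0.005, -0.0006, -0.0003, 0.1], [0, 0, 0, 0.01, -0.0006, -0.0003, 0.1], [0, 0, 0, 0.0135, -0.0006, -0.0003, 0.1], [0, 0, 0, 0.0155, -0.0006, -0.0003, 0.1], [0, 0, 0, 0.0165, -0.0006, -0.0003, 0.1], [0, 0, 0, 0.017, -0.0006, -0.0003, 0.1], [0, 0, 0, 0.017, -0.0006, -0.0003, 0.1]]])

```text
clock: 50.55
tcp_pos: [0.5597, 0.048, 0.1275]
orientation: [-0.473, 0.526, -0.474, -0.525]
wrist_force: [-0.7, 0.3, -0.5]
finger_gap: 0.0304
```

step_arm(moves=[[[0, 0, 0, 0.0004, 0, 0, 0.1], [0, 0, 0, 0.0006, 0, 0, 0.1], [0, 0, 0, 0.0006, 0, 0, 0.45], [0, 0, 0, 0.0006, 0, 0, 0.5], [0, 0, 0, 0.0006, 0, 0, 0.6], [0, 0, 0, 0.0006, 0, 0, 0.7], [0, 0, 0, 0.0006, 0, 0, 0.8], [0, 0, 0, -0.01, 0, 0, 0.8], [0, 0, 0, -0.03, 0, 0, 0.8], [0, 0, 0, -0.06, 0, 0, 1], [0, 0, 0, -0.1, 0, 0, 1], [0, 0, 0, -0.12, 0, 0, 1]]])

```text
clock: 51.75
tcp_pos: [0.5608, 0.0481, 0.2518]
orientation: [-0.474, 0.527, -0.473, -0.523]
wrist_force: [0.0, -0.2, 0.2]
finger_gap: 0.0854
```

step_arm(moves=[[[0, 0, 0, 0, 0.005, 0.02, 1], [0, 0, 0, 0, 0.02, 0.06, 1], [0, 0, 0, 0, 0.04, 0.1, 1], [0, 0, 0, 0, 0.06, 0.14, 1], [0, 0, 0, 0, 0.08, 0.17, 1], [0, 0, 0, 0, 0.085, 0.19, 1], [0, 0, 0, 0, 0.085, 0.2, 1], [0, 0, 0, 0, 0.085, 0.2, 1]]])

```text
clock: 52.55
tcp_pos: [0.4558, 0.2392, 0.2516]
orientation: [-0.474, 0.528, -0.472, -0.524]
wrist_force: [0.1, 0.1, 0.5]
finger_gap: 0.0853
```

```bash
python3 g.py fin red yellow green; python3 f.py fin scene side; python3 -c "
from h import *
print(env.get_state()['clock'])
im=cv2.imread('pics/scene_fin.png')[170:350,120:330]; cv2.imwrite('pics/scene_finc.png',cv2.resize(im,None,fx=3,fy=3,interpolation=2))"
```

```text
scene red 0.92 low 140 [0.5588 0.0482] high 141 [0.5586 0.0484] cap 91 [0.5583 0.0485] zmax 0.143286178203698
scene yellow 0.74 low 147 [ 0.5706 -0.0751] high 146 [ 0.5703 -0.0751] cap 79 [ 0.57   -0.0748] zmax 0.14365160366493743
scene green 0.87 low 11  high 114 [ 0.5023 -0.0185] cap 91 [ 0.5024 -0.0184] zmax 0.14263327652712163
side red 0.83 low 210 [0.5594 0.0481] high 250 [0.5595 0.0482] cap 169 [0.5598 0.0482] zmax 0.14209644927341336
side yellow 0.9 low 301 [ 0.5714 -0.0752] high 287 [ 0.5713 -0.0751] cap 167 [ 0.5714 -0.0751] zmax 0.14197341100503513
side green 0.97 low 242 [ 0.5037 -0.019 ] high 290 [ 0.5038 -0.0187] cap 166 [ 0.5037 -0.0184] zmax 0.14233174085862196
scene jar top 373 [ 0.5546 -0.2143  0.0891] [ 0.5534 -0.2131]
  side cyl 184 [ 0.5521 -0.2119  0.0278]
  spot visible 69 rim r to .553,-.212: [0.0294 0.0317 0.0322]
  knob 159 [ 0.5365 -0.2904  0.0732]
    blue [ 0.553  -0.2127] [ 0.5545 -0.2141  0.0892] 368 ang 75.4
    white [ 0.4567 -0.272 ] [ 0.4605 -0.2717  0.0895] 344 ang 165.8
    brown [ 0.516  -0.3683] [ 0.5168 -0.369   0.0896] 378 ang -102.7
    black [ 0.6123 -0.309 ] [ 0.614  -0.3077  0.0893] 414 ang -12.2
side jar top 591 [ 0.5528 -0.2161  0.0892] [ 0.5531 -0.2132]
  side cyl 425 [ 0.5537 -0.2119  0.0279]
  spot visible 132 rim r to .553,-.212: [0.0277 0.0306 0.0314]
  knob 290 [ 0.5344 -0.293   0.0736]
    blue [ 0.553  -0.2127] [ 0.5527 -0.2158  0.0893] 583 ang 76.3
    white [ 0.4567 -0.272 ] [ 0.4587 -0.2738  0.0898] 663 ang 167.6
    brown [ 0.516  -0.3683] [ 0.5153 -0.3711  0.0897] 853 ang -103.4
    black [ 0.6123 -0.309 ] [ 0.6116 -0.3097  0.09  ] 699 ang -14.0
53.05
```

View pics/scene_finc.png

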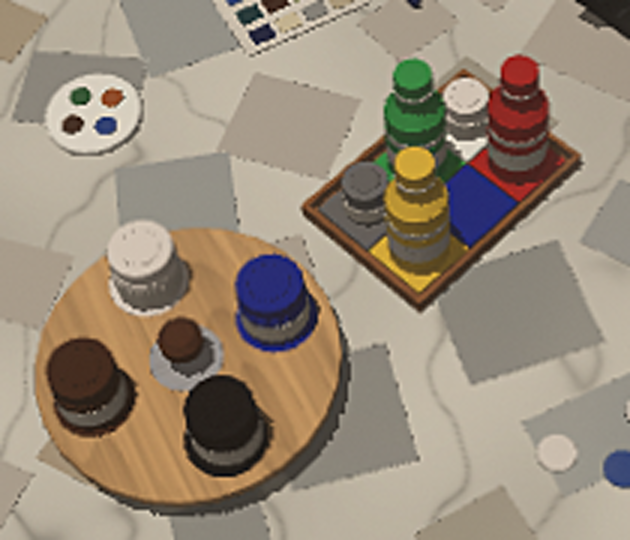

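View pics/side_fin.png

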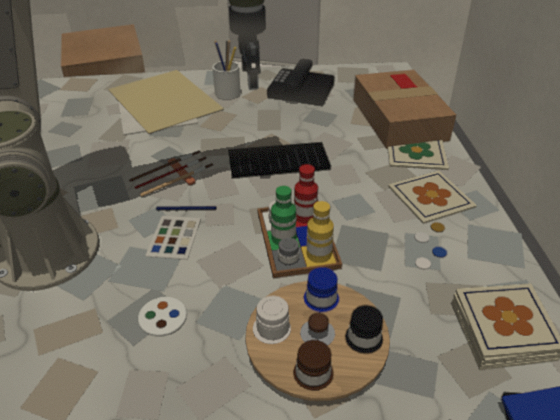

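All the bottles stand upright on tiles of their own colour, the jar is on its spot, and the arm is clear. Handing in.

```bash
python3 -c "
from workcell import env
print(env.hand_in())"
```

```text
the job is handed in; nothing more can be done
None
```

The job is handed in, done in the order asked and in about 53 s of the 144 s allowed. I moved the yellow, red and green bottles to the black tray. I then stood the blue jar on the carousel's blue spot and put each bottle back on the tile of its own colour.

**Last checks (scene and side cameras):**
- **Bottles:** all three stand upright, centred on their tiles to within about 1–2 mm. Yellow is the furthest off, about 1.3 mm by the average of both cameras.
- **Jar:** it stands upright on the blue spot, within about 1 mm of its centre.
- **Carousel:** the other jars measure within about 0.3° of their starting angles. That is within measurement noise, so I take it as not turned.
- **Arm:** it was well clear of everything when I handed in. The wrist force readings I took stayed under about 6 N.

No check failed. The two fixed cameras differ by 1–2 mm, which matches their stated calibration.

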